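# Fetch the tin from under the loaded lid and weigh it

### The arm

A 7-joint arm with a two-finger parallel gripper is mounted at the origin on a cart in front of the work surface, level with it; the furniture and walls round the work are solid. World frame = base frame: x ahead of the robot, y to its left, z up, the work surface at z = 0. Lengths are in m, angles in rad, forces in N, time in s.
With the tool pointing down it reaches from about 0.35 to 0.9 m from the base axis. Payload 7.2 kg.
Tool frame: the origin (TCP) lies at the very end of the fingers, on their centre line; the grasp point (between the pads) lies 19 mm behind it (arm.tcp_to_grasp is the distance from the TCP to the grasp point, in m); x points along the fingers, y is the direction in which the jaws open and shut, and the axes are right-handed (so a half turn about x gives the same grasp; the last joint's range is limited). The gripper opens to 88 mm and grips with 3 to 60 N. Pads are 20 mm wide; open, the fingers measure 115 mm over their backs; the gripper's body (75 mm by 178 mm) begins 61 mm behind the grasp point.
Start: joints at [-1.344, 0.411, -0.013, 1.596, 0.006, 1.134, -0.082], TCP at [0.182, 0.598, 0.223] pointing down, gripper open.
Joint ranges: [-2.95, 2.95], [-0.29, 1.99], [-1.47, 1.44], [0.14, 2.54], [-1.03, 4.17], [0.13, 1.85], [-2.86, 2.86]. Speed limits (rad/s): [2.39, 2.39, 3.01, 3.01, 3.14, 3.14, 3.14].

### API

Orientations are given as a rotation vector (axis times angle).
In Python, from rig import readout, viewer, ticket, search_frame, masks_of, pinpoint, arm gives the robot as it stands.
- The arm moves only by the tool play_rows, never from a script. Its argument "series" is one flat list of numbers, 5 for each row, row after row: the shift along the tool's x, y, z in m, then the turn about the tool's x in degrees, then the closure, from -1 (fully open) to 1 (shut). A call has exactly 10 rows; each row shifts and turns the commanded pose from where the row before left it, along the tool's axes as they then stand; what a row does not reach is not made up. A row lasts 1/10 s, in which the tool goes at most 50 mm and 8.59 degrees, less where a joint would pass 70% of its speed; a pose out of reach is approached as far as the arm can. A call is refused whole if a number of a shift passes 0.05 or a number of a turn 8.59, either way. A call with a gripper value outside its range is refused whole. The fingers move at their own pace and stop on an object; "grip_force" is the grip in N (left out, the last holds). Time passes only in rows, so rows that do not move let the fingers close, or fill a call up. It gives the time, the measured TCP pose, the force and the opening at its end, in the units of the state.
- readout.get_state(): the state, without advancing time (a new reading comes with each control period).
- viewer.camera(name): name is "side" or "top" or "wrist"; returns (picture, depth): 384x512x3 uint8, red, green, blue; 384x512 float32, m along the optical axis (not along the pixel's ray), 0 where there is no reading.
- viewer.get_calibration(name): a dict with "K" (3x3 intrinsics, pixels), "rvec" (rotation vector, rad) and "tvec" (3), from world to camera coordinates, as OpenCV has them; the wrist camera has in their place "tool_from_camera" (4x4, takes a point from camera to tool coordinates, whose origin is the TCP and whose axes are the tool frame's). Camera axes: x right, y down, z forward; pixel columns grow to the right and rows downward; lengths in m; the calibration is good to about 2 mm. A picture is of the moment at which its call begins: read the wrist's pose just before it. get_calibration takes no time and is no camera call.
- ticket.close_job(): hands the job in, once; it reports no verdict.
Trained networks look in the newest picture that a camera, given by its name, has taken for a name from the list of things; names that differ only in an ending like _2 or _b are one class to them, and where a whole thing is asked for, a point or a joint stands for the part that bears it (a point fixed in the world has none). Each returns a list of dicts, best first, with "conf" (0 to 1); they miss things now and then, are a little off and sometimes report something else, mostly with a low value. They report only what shows in the picture. A call takes as long as a camera call.
- search_frame(camera, query): "xyz" ([x, y, z] in m, in world coordinates, good to about 4 mm: the middle of the surface that is visible of it).
- masks_of(camera, query): "region" (384x512 bool, what is visible of it).
- pinpoint(camera, query): "xyz" ([x, y, z] in m, in world coordinates, good to about 4 mm: a listed point, or the origin of a listed thing).
The state is a dict: "time": time; "qpos": joint angles; "joint_vel": joint speeds; "effort": joint torques, N m; "position": TCP position; "tcp_rot": TCP orientation; "ft_force": force on the tool from outside, world axes, zero at the start; "torque": the same for the moment, N m; "finger_gap": finger opening in m.
Only numpy, scipy, OpenCV 4.12 (cv2) and the standard library are available. Lean on these libraries where they do the work, as an engineer would, in place of code of your own. Each camera call takes 0.05 s, during which the arm holds its last target. There are 200 camera calls.

### The job

The green tin in the storage box is wanted on the kitchen scale, but a glass jar and a black vase stand on the box's lid: stand both on the dark wooden board, lift the clear lid off and lay it flat on the middle of the cork mat, then take the tin out and stand it wholly on the scale's raised platform. Afterwards seat the lid squarely in the box again and stand the jar and the vase back on it, each exactly where it stood before. Keep everything upright and do not shift the small bowl and the oval dish.

Things in the scene. Friction and masses are not known exactly. Their poses are not given: they have to be found in the camera images.
- jar_center (a point): Small round clip-top glass jar with pebbles: wall 60 mm in diameter and 71 mm high, 85 mm high in all, 0.41 kg; grasp the wall along any direction (small wire clips stick out along its x). Point on its axis, 42.5 mm above its foot; z up. It starts on one end of the clear lid, the vase on the other; which end is which varies.
- vase_center (a point): Small faceted matt black vase, 36 mm along its own x, 57 mm along its own y, 93 mm high, 0.18 kg. Point at its centre, 46.5 mm above its foot; grasp it across x at this height. Starts standing on the clear lid.
- lid_handle (a point): Loose clear lid, 0.3 kg: acrylic plate 124 (x) by 204 mm (y), 6 mm thick; a black sealing bead under it, 7 mm deep, enters the box with 4 mm play all round. Wooden bar handle in the middle, 66 mm along x, 16 mm wide along y, from 17 to 35 mm above the plate's underside. Point: the bar's centre, 26 mm above the box rim when seated, 33 mm above a surface it lies on. Half a turn is all the same.
- tin_center (a point): Round dark green tin, closed (its cap does not come off here), 66 mm diameter, 45 mm high, 0.12 kg. Point at its centre, 22.5 mm above its underside. It starts inside the storage box, seen through the clear lid, standing on the box's floor 60 mm below the rim.
- box_rim (a point): Open storage box of pale wood, fixed, 120 mm (its x) by 200 mm (its y), 66 mm high, walls 8 mm, inside 104 by 184 mm and 60 mm deep. Point at the centre of its mouth, level with the rim (66 mm above the worktop); z up, y along its long side.
- board_top (a point): Dark wooden board, fixed, 200 mm (its x) by 90 mm (its y), 14 mm thick: the place for the jar and the vase meanwhile. Point at the centre of its top face; x along its long side.
- mat: Cork mat, fixed, 130 mm (its x) by 212 mm (its y), 4 mm thick: the place for the lid meanwhile. Origin at the centre of its underside, on the worktop; y along its long side.
- platform (a point): Black electronic kitchen scale, fixed, 222 by 238 mm; its raised flat platform measures 150 mm (its x) by 218 mm (its y) and lies 50 mm above the worktop; the keys are on the low -x side. Point at the centre of the platform's top face.
- pinch_bowl: Small grey-brown pinch bowl, 71 by 68 mm, 30 mm high, behind the work, just under the front edge of the wall cupboard, whose underside hangs 0.47 m above the worktop (keep high moves in front of it); not to be shifted. Origin at the centre of its underside.
- dish: Small oval dark mottled dish, 65 mm (its x) by 118 mm (its y), 17 mm high, on the far right behind the work; not to be shifted. Origin at the centre of its underside.

How it is judged:
By the outcome, as a careful person would: the job done as asked, in the order asked, and still so for the second after the job is handed in, with the robot touching nothing.
It also fails if it takes over 141 s, if anything falls off the work surface, if the arm or the gripper's body presses on something with over 40 N, if the wrist force passes 120 N, or if a joint passes its speed limit or range.

## Working session

There is one attempt and no reset: what is moved stays moved. The work goes in short steps, Python scripts to look and compute and a tool call to move; the robot and the scene stay as the last step left them, time stands still between calls to the robot, and variables do not carry over. Pictures are saved under pics/ and viewed, about 12 in all and at most 16, crops included, and the job is handed in when it is done.

Besides the shell and the picture viewer there is one more tool, called after "Emit:" by a JSON object that holds its "fn" and its "kwargs", one argument or row to a line. play_rows: Moves the arm, as the interface text tells. Its arguments: {"type":"object","properties":{"series":{"type":"array","items":{"type":"number"}},"grip_force":{"type":"number"}},"required":["series"]}

```bash
ls; mkdir -p pics; cat > h.py <<'E'
import numpy as np, cv2
from scipy.spatial.transform import Rotation as R
from rig import readout, viewer, ticket, search_frame, masks_of, pinpoint, arm
def st():
    s=readout.get_state(); Rm=R.from_rotvec(s['tcp_rot']).as_matrix()
    return s,np.array(s['position']),Rm
def cam(name):
    s,p,Rm=st(); img,d=viewer.camera(name); c=viewer.get_calibration(name); K=np.array(c['K'])
    T=np.eye(4)
    if name=='wrist':
        W=np.eye(4); W[:3,:3]=Rm; W[:3,3]=p; T=W@np.array(c['tool_from_camera'])
    else:
        r=cv2.Rodrigues(np.array(c['rvec'],float))[0]; T[:3,:3]=r.T; T[:3,3]=-r.T@np.ravel(c['tvec'])
    return img,d,K,T
def cloud(d,K,T):
    v,u=np.mgrid[:d.shape[0],:d.shape[1]]
    P=np.stack([(u-K[0,2])/K[0,0]*d,(v-K[1,2])/K[1,1]*d,d],-1)
    return P@T[:3,:3].T+T[:3,3]
def save(img,n): cv2.imwrite('pics/'+n,cv2.cvtColor(img,cv2.COLOR_RGB2BGR))
def show():
    s,p,Rm=st(); print('t',round(s['time'],2),'p',p.round(4),'F',np.round(s['ft_force'],1),'gap',round(s['finger_gap'],4)); print('q',np.round(s['qpos'],2)); print(Rm.round(4))
E
cat > a.py <<'E'
from h import *
show(); print(arm.tcp_to_grasp)
for n in ['top','side']:
    img,d,K,T=cam(n); save(img,n+'0.png'); np.savez(n+'0.npz',img=img,d=d,K=K,T=T); print(n,'cam at',T[:3,3].round(3))
    for q in ['jar_center','vase_center','lid_handle','tin_center','box_rim','board_top','mat','platform','pinch_bowl','dish']:
        print(q,[(np.round(r['xyz'],4).tolist(),round(r['conf'],2)) for r in pinpoint(n,q)[:2]])
E
python3 a.py
```

```text
pics
t 0.0 p [0.1815 0.5975 0.2218] F [-0.1  0.8  0. ] gap 0.088
q [-1.34  0.41 -0.01  1.6   0.01  1.13 -0.08]
[[-3.000e-04  2.905e-01  9.569e-01]
 [-1.500e-03  9.569e-01 -2.905e-01]
 [-1.000e+00 -1.600e-03  1.000e-04]]
0.0187
top cam at [0.434 0.164 0.925]
jar_center [([0.4779, -0.0548, 0.1171], 0.96)]
vase_center [([0.4304, 0.0481, 0.1155], 0.89)]
lid_handle [([0.4442, -0.0035, 0.0872], 0.58)]
tin_center []
box_rim [([0.4306, 0.0484, 0.1152], 0.34)]
board_top [([0.4449, 0.2096, 0.0141], 0.78)]
mat [([0.5826, 0.08, -0.0006], 0.62)]
platform [([0.4011, 0.4005, 0.0508], 0.73), ([0.5849, 0.0758, -0.0009], 0.6)]
pinch_bowl [([0.6247, 0.301, 0.002], 0.83)]
dish [([0.6905, 0.1728, 0.0009], 0.61)]
side cam at [0.417 0.948 0.423]
jar_center [([0.4802, -0.0564, 0.117], 0.7)]
vase_center [([0.4301, 0.05, 0.1143], 0.57)]
lid_handle [([0.4419, -0.0045, 0.0924], 0.95)]
tin_center [([0.4417, -0.0071, 0.0884], 0.6)]
box_rim []
board_top [([0.447, 0.2097, 0.015], 0.63)]
mat [([0.5846, 0.0788, -0.0003], 0.75)]
platform [([0.4055, 0.3987, 0.0493], 0.56), ([0.4429, -0.0049, 0.0908], 0.18)]
pinch_bowl [([0.626, 0.304, -0.0006], 0.82)]
dish [([0.69, 0.1734, 0.0036], 0.8)]
```

View pictures.

View pics/top0.png

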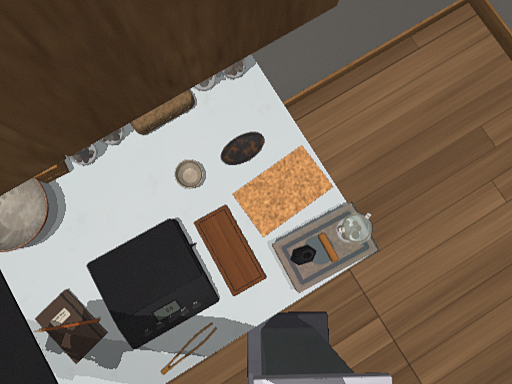

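View pics/side0.png

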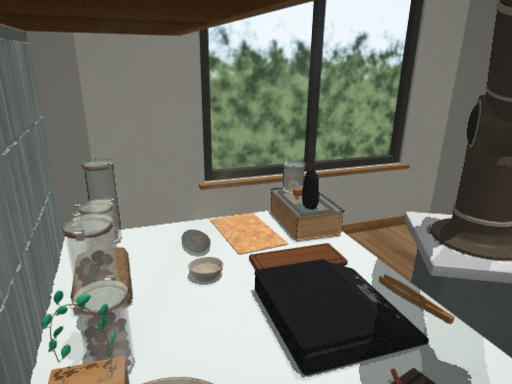

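```bash
cat > b.py <<'E'
from h import *
z=np.load('top0.npz'); img,d,K,T=[z[k] for k in('img','d','K','T')]
viewer.camera('top')
P=cloud(d,K,T)
def rect(pts):
    (c,s,a)=cv2.minAreaRect((pts*1000).astype(np.float32)); return np.round(c,1),np.round(s,1),round(a,1)
for q,lo,hi in [('board_top',.008,.02),('mat',.001,.008),('platform',.045,.055),('box_rim',.06,.078),('lid_handle',.06,.1),('vase_center',.1,.18),('jar_center',.1,.18),('dish',0.005,.03)]:
    r=masks_of('top',q)
    if not r: print(q,'none'); continue
    m=r[0]['region']; m2=cv2.erode(m.astype(np.uint8),np.ones((2,2)))>0
    z_=P[...,2]; k=m&(z_>lo)&(z_<hi)&(d>0)
    print(q,r[0]['conf'],m.sum(),k.sum(),'zmed',np.median(z_[m]).round(4), rect(P[k][:,:2]) if k.sum()>5 else '')
# box by height
k=(P[...,2]>.055)&(P[...,2]<.08)&(np.abs(P[...,0]-.455)<.13)&(np.abs(P[...,1])<.15)
print('lid height pts',k.sum(),np.median(P[k][:,2]),rect(P[k][:,:2]))
k=(P[...,2]>.140)&(np.abs(P[...,0]-.43)<.05)&(np.abs(P[...,1]-.048)<.05)
print('vase top',k.sum(),rect(P[k][:,:2]),P[k].mean(0))
c=cv2.resize(img[190:300,260:390],None,fx=5,fy=5,interpolation=cv2.INTER_CUBIC); save(c,'crop1.png')
E
python3 b.py
```

```text
board_top 0.89 3280 3219 zmed 0.0133 (array([444.9, 209.8]), array([199.9,  90. ]), 28.0)
mat 0.91 4529 4153 zmed 0.0033 (array([585.6,  78.5]), array([130.1, 211.1]), 34.3)
platform 0.61 10003 6488 zmed 0.0486 (array([404.7, 401.4]), array([149.8, 217.8]), 28.1)
box_rim none
lid_handle 0.97 4114 3911 zmed 0.0714 (array([444.6,  -6.7]), array([124.3, 203.9]), 26.7)
vase_center 0.94 379 335 zmed 0.1497 (array([429.5,  51.5]), array([34.1, 51.2]), 19.0)
jar_center 0.79 940 867 zmed 0.151 (array([480.7, -52.8]), array([59.3, 69.2]), 1.6)
dish none
lid height pts 3799 0.07128532585439173 (array([444.6,  -6.8]), array([124.3, 204.1]), 26.7)
vase top 239 (array([429.1,  51. ]), array([33.7, 38.7]), 56.8) [0.42916581 0.05296886 0.15615873]
```

View pics/crop1.png

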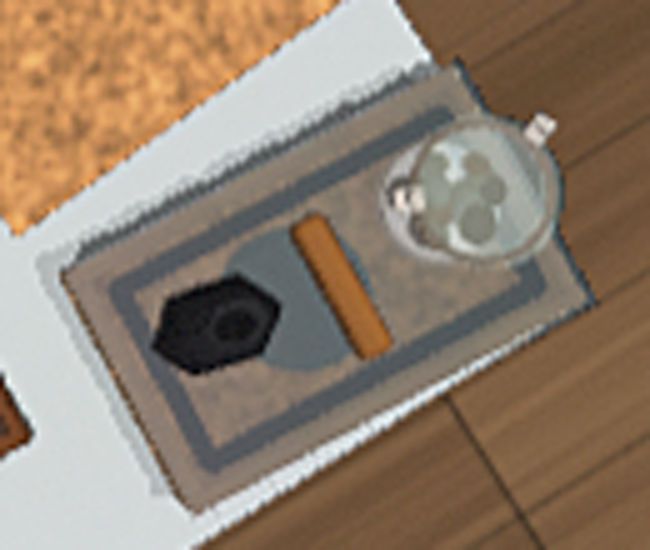

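```bash
cat >> h.py <<'E'
def plan(targets, clos=-1):
    """targets: list of (xyz, jaw angle deg, rows); prints rows, measured-state start"""
    s,p,Rm=st(); p=p.copy(); psi=np.degrees(np.arctan2(Rm[1,1],Rm[0,1])); out=[]
    for tp,ta,n in targets:
        tp=np.array(tp,float)
        for i in range(n):
            k=n-i; dp=(tp-p)/k; da=(ta-psi)/k; c,s_=np.cos(np.radians(psi)),np.sin(np.radians(psi))
            row=[round(-dp[2],3),round(dp[0]*c+dp[1]*s_,3),round(dp[0]*s_-dp[1]*c,3),round(-da,1)]
            p=p+np.array([row[1]*c+row[2]*s_,row[1]*s_-row[2]*c,-row[0]]); psi-=row[3]; out.append(row+[clos])
    print('end',p.round(4),round(psi,2),'max',np.abs(np.array(out)).max(0))
    for i in range(0,len(out),10): print(', '.join(', '.join(f'{v:g}' for v in r) for r in out[i:i+10]))
E
python3 -c "
from h import *
print(np.round(viewer.get_calibration('wrist')['tool_from_camera'],3)); print(viewer.get_calibration('wrist')['K'])
plan([((.445,.02,.30),23,20)])"
```

```text
[[-0.001 -0.249  0.969 -0.162]
 [ 1.    -0.     0.001  0.001]
 [ 0.     0.969  0.249 -0.068]
 [ 0.     0.     0.     1.   ]]
[[337.88289088   0.         255.90105439]
 [  0.         337.88289088 184.62576099]
 [  0.           0.           1.        ]]
end [0.4449 0.0199 0.2996] 23.02 max [0.004 0.024 0.032 2.6   1.   ]
-0.004, -0.024, 0.021, 2.5, -1, -0.004, -0.023, 0.022, 2.5, -1, -0.004, -0.022, 0.023, 2.5, -1, -0.004, -0.021, 0.024, 2.5, -1, -0.004, -0.02, 0.025, 2.5, -1, -0.004, -0.019, 0.026, 2.5, -1, -0.004, -0.018, 0.026, 2.5, -1, -0.004, -0.016, 0.027, 2.5, -1, -0.004, -0.015, 0.028, 2.5, -1, -0.004, -0.014, 0.028, 2.5, -1
-0.004, -0.013, 0.029, 2.5, -1, -0.004, -0.011, 0.03, 2.5, -1, -0.004, -0.01, 0.03, 2.5, -1, -0.004, -0.009, 0.031, 2.5, -1, -0.004, -0.007, 0.031, 2.5, -1, -0.003, -0.006, 0.031, 2.5, -1, -0.004, -0.005, 0.031, 2.5, -1, -0.003, -0.003, 0.032, 2.5, -1, -0.004, -0.002, 0.031, 2.6, -1, -0.003, -0.001, 0.032, 2.5, -1
```

Emit:
{"fn": "play_rows", "kwargs": {
  "series": [-0.004,-0.024,0.021,2.5,-1,-0.004,-0.023,0.022,2.5,-1,-0.004,-0.022,0.023,2.5,-1,-0.004,-0.021,0.024,2.5,-1,-0.004,-0.02,0.025,2.5,-1,-0.004,-0.019,0.026,2.5,-1,-0.004,-0.018,0.026,2.5,-1,-0.004,-0.016,0.027,2.5,-1,-0.004,-0.015,0.028,2.5,-1,-0.004,-0.014,0.028,2.5,-1]
}}

```text
time: 2.55
position: [0.3132, 0.3074, 0.263]
tcp_rot: [0.574, 1.494, -0.573]
ft_force: [0.3, -0.8, 0.2]
finger_gap: 0.0879
```

Emit:
{"fn": "play_rows", "kwargs": {
  "series": [-0.004,-0.013,0.029,2.5,-1,-0.004,-0.011,0.03,2.5,-1,-0.004,-0.01,0.03,2.5,-1,-0.004,-0.009,0.031,2.5,-1,-0.004,-0.007,0.031,2.5,-1,-0.003,-0.006,0.031,2.5,-1,-0.004,-0.005,0.031,2.5,-1,-0.003,-0.003,0.032,2.5,-1,-0.004,-0.002,0.031,2.6,-1,-0.003,-0.001,0.032,2.5,-1]
}}

```text
time: 3.55
position: [0.4453, 0.0187, 0.3001]
tcp_rot: [0.91, 1.372, -0.909]
ft_force: [-0.1, 0.4, 0.3]
finger_gap: 0.0875
```

```bash
cat > c.py <<'E'
from h import *
show()
img,d,K,T=cam('wrist'); save(img,'w1.png'); P=cloud(d,K,T); np.savez('w1.npz',img=img,d=d,K=K,T=T)
for q in ['jar_center','vase_center','lid_handle','tin_center','box_rim']:
    print(q,[(np.round(r['xyz'],4).tolist(),round(r['conf'],2)) for r in pinpoint('wrist',q)[:2]])
def rect(pts):
    (c,s,a)=cv2.minAreaRect((pts*1000).astype(np.float32)); return np.round(c,1),np.round(s,1),round(a,1)
z=P[...,2]
k=(z>.064)&(z<.08)&(abs(P[...,0]-.445)<.13)&(abs(P[...,1])<.13); print('plate',np.median(z[k]),rect(P[k][:,:2]))
for q in ['vase_center','jar_center']:
    m=masks_of('wrist',q)[0]['region']
    for lo,hi in [(.08,.11),(.10,.13),(.13,.145),(.145,.18)]:
        k=m&(z>lo)&(z<hi)
        if k.sum()>10: print(q,lo,k.sum(),rect(P[k][:,:2]),P[k].mean(0).round(4))
    print('top z',np.percentile(z[m],98))
k=(z>.085)&(z<.105)&(np.hypot(P[...,0]-.4446,P[...,1]+.0067)<.04); print('bar',k.sum(),rect(P[k][:,:2]),np.median(z[k]))
E
python3 c.py
```

```text
t 3.55 p [0.4453 0.0187 0.3001] F [-0.1  0.4  0.3] gap 0.0875
q [-0.7   0.01  0.56  1.92 -0.01  1.21  0.27]
[[ 8.000e-04  9.211e-01  3.894e-01]
 [ 6.000e-04  3.894e-01 -9.211e-01]
 [-1.000e+00  1.000e-03 -3.000e-04]]
jar_center []
vase_center [([0.4314, 0.0473, 0.1168], 0.58)]
lid_handle [([0.4448, -0.0107, 0.0913], 0.88), ([0.6894, 0.1763, 0.0017], 0.44)]
tin_center [([0.4406, 0.212, 0.014], 0.61), ([0.427, 0.0511, 0.1189], 0.3)]
box_rim []
plate 0.07213312871665467 (array([443.5,  -6.4]), array([124.2, 203.9]), 26.6)
vase_center 0.08 62 (array([428.7,  57.3]), array([28.3, 41.5]), 40.0) [0.4302 0.0434 0.0833]
vase_center 0.1 130 (array([427.7,  50.9]), array([34.3, 52.7]), 24.6) [0.4229 0.0644 0.1205]
vase_center 0.13 159 (array([426.5,  52.2]), array([32.1, 46. ]), 23.7) [0.4233 0.0593 0.1384]
vase_center 0.145 1027 (array([428. ,  50.8]), array([34. , 37.9]), 53.3) [0.4275 0.0524 0.1585]
top z 0.16566325140237068
jar_center 0.08 914 (array([443.6,  -6.3]), array([65.8, 16.5]), 26.5) [ 0.443  -0.0048  0.0995]
jar_center 0.1 564 (array([443.5,  -6.3]), array([63.7, 13.9]), 26.4) [ 0.4434 -0.0062  0.1011]
top z 0.10134490963115253
bar 1064 (array([450.5, -20.2]), array([65.8, 47.4]), 26.7) 0.10030206789911239
```

View pics/w1.png

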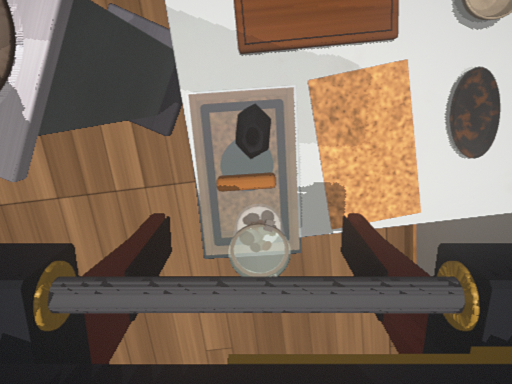

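```bash
cat > d.py <<'E'
from h import *
def ontoplane(uv,K,T,h):
    r=np.c_[(uv-[K[0,2],K[1,2]])/[K[0,0],K[1,1]],np.ones(len(uv))]@T[:3,:3].T
    return T[:3,3]+r*((h-T[2,3])/r[:,2])[:,None]
for n,(u0,u1,v0,v1) in [('w1',(228,280,95,165)),('top0',(285,320,238,272))]:
    z=np.load(n+'.npz'); img,K,T=z['img'],z['K'],z['T']
    m=np.zeros(img.shape[:2],bool); m[v0:v1,u0:u1]=img[v0:v1,u0:u1].max(-1)<58
    nl,lab,stt,_=cv2.connectedComponentsWithStats(m.astype(np.uint8)); i=1+np.argmax(stt[1:,4]); m=lab==i
    v,u=np.nonzero(m)
    for h in (.105,.1185,.13):
        Q=ontoplane(np.c_[u,v].astype(float),K,T,h)[:,:2]*1000
        c,s,a=cv2.minAreaRect(Q.astype(np.float32)); mu=cv2.moments(Q[cv2.convexHull(Q.astype(np.float32),returnPoints=False)[:,0]].astype(np.float32))
        ang=.5*np.degrees(np.arctan2(2*mu['mu11'],mu['mu20']-mu['mu02']))%180
        print(n,h,m.sum(),np.round(c,1),np.round(s,1),round(a,1),'hull centroid',round(mu['m10']/mu['m00'],1),round(mu['m01']/mu['m00'],1),'long axis',round(ang,1))
E
python3 d.py
```

```text
w1 0.105 1263 [428.7  49.3] [34.1 54.4] 19.0 hull centroid 428.9 49.3 long axis 112.1
w1 0.1185 1263 [428.3  50.5] [32.8 52.3] 19.0 hull centroid 428.5 50.5 long axis 112.1
w1 0.13 1263 [428.   51.6] [31.7 50.6] 19.0 hull centroid 428.1 51.6 long axis 112.1
top0 0.105 355 [428.9  49.8] [34.3 56.5] 16.8 hull centroid 428.9 49.4 long axis 107.2
top0 0.1185 355 [429.   51.7] [33.8 55.6] 16.8 hull centroid 429.0 51.3 long axis 107.2
top0 0.13 355 [429.1  53.3] [33.3 54.8] 16.8 hull centroid 429.1 52.9 long axis 107.2
```

```bash
python3 -c "
from h import *
plan([((.4285,.0505,.18),19.5,5),((.4285,.0505,.0995),19.5,5)])"
```

```text
end [0.4286 0.0501 0.0995] 19.54 max [0.024 0.001 0.007 0.8   1.   ]
0.024, -0.001, -0.007, 0.7, -1, 0.024, -0.001, -0.007, 0.7, -1, 0.024, -0.001, -0.006, 0.7, -1, 0.024, -0, -0.007, 0.8, -1, 0.024, -0.001, -0.006, 0.7, -1, 0.016, 0, -0, 0, -1, 0.016, 0, -0, 0, -1, 0.016, 0, -0, 0, -1, 0.016, 0, -0, 0, -1, 0.016, 0, -0, 0, -1
```

Emit:
{"fn": "play_rows", "kwargs": {
  "series": [0.024,-0.001,-0.007,0.7,-1,0.024,-0.001,-0.007,0.7,-1,0.024,-0.001,-0.006,0.7,-1,0.024,0,-0.007,0.8,-1,0.024,-0.001,-0.006,0.7,-1,0.016,0,0,0,-1,0.016,0,0,0,-1,0.016,0,0,0,-1,0.016,0,0,0,-1,0.016,0,0,0,-1]
}}

```text
time: 4.95
position: [0.4288, 0.05, 0.099]
tcp_rot: [0.955, 1.352, -0.954]
ft_force: [0.3, -0.5, 0.8]
finger_gap: 0.0878
```

```bash
python3 -c "
from h import *
show()
img,d,K,T=cam('wrist'); save(img,'w2.png')"
```

```text
t 4.95 p [0.4288 0.05   0.099 ] F [ 0.3 -0.5  0.8] gap 0.0878
q [-0.66  0.27  0.5   2.2  -0.2   0.71  0.32]
[[-1.000e-04  9.425e-01  3.342e-01]
 [ 3.000e-04  3.342e-01 -9.425e-01]
 [-1.000e+00  0.000e+00 -3.000e-04]]
```

View pics/w2.png

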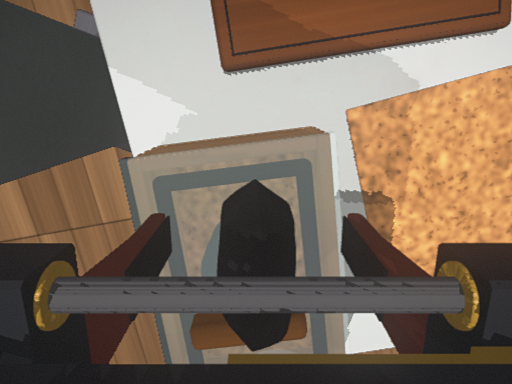

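Emit:
{"fn": "play_rows", "kwargs": {
  "series": [0,0,0,0,1,0,0,0,0,1,0,0,0,0,1,0,0,0,0,1,0,0,0,0,1,0,0,0,0,1,0,0,0,0,1,0,0,0,0,1,-0.005,0,0,0,1,-0.01,0,0,0,1],
  "grip_force": 20
}}

```text
time: 6.0
position: [0.4283, 0.0487, 0.1146]
tcp_rot: [0.955, 1.352, -0.958]
ft_force: [0.0, 1.2, -1.0]
finger_gap: 0.0354
```

```bash
python3 -c "
from h import *
show()
u=np.array([np.cos(np.radians(28)),np.sin(np.radians(28))]); b=np.array([.4449,.2098])
for s in (-55,55): print(s,b+u*s/1000)
t=b+u*.055
plan([((.4288,.0500,.19),19.5,3),((*t,.13),19.5,7)],1)
"
```

```text
t 6.0 p [0.4283 0.0487 0.1146] F [ 0.   1.2 -1. ] gap 0.0354
q [-0.67  0.24  0.52  2.19 -0.17  0.75  0.3 ]
[[-1.800e-03  9.433e-01  3.321e-01]
 [-8.000e-04  3.321e-01 -9.433e-01]
 [-1.000e+00 -1.900e-03  2.000e-04]]
-55 [0.39633788 0.18397906]
55 [0.49346212 0.23562094]
end [0.4938 0.2353 0.1296] 19.49 max [0.025 0.018 0.022 0.1   1.   ]
-0.025, 0, -0, -0, 1, -0.025, 0, -0.001, -0.1, 1, -0.025, 0.001, -0, -0, 1, 0.009, 0.018, -0.022, -0, 1, 0.008, 0.017, -0.022, -0, 1, 0.009, 0.018, -0.022, -0, 1, 0.008, 0.017, -0.022, -0, 1, 0.009, 0.018, -0.022, -0, 1, 0.008, 0.017, -0.022, -0, 1, 0.009, 0.018, -0.021, -0, 1
```

Emit:
{"fn": "play_rows", "kwargs": {
  "series": [-0.025,0,0,0,1,-0.025,0,-0.001,0,1,-0.025,0.001,0,0,1,0.009,0.018,-0.022,0,1,0.008,0.017,-0.022,0,1,0.009,0.018,-0.022,0,1,0.008,0.017,-0.022,0,1,0.009,0.018,-0.022,0,1,0.008,0.017,-0.022,0,1,0.009,0.018,-0.021,0,1]
}}

```text
time: 7.0
position: [0.495, 0.2367, 0.13]
tcp_rot: [0.956, 1.351, -0.956]
ft_force: [1.1, 0.4, -1.6]
finger_gap: 0.0351
```

Emit:
{"fn": "play_rows", "kwargs": {
  "series": [0.015,0,0,0,1,0.015,0,0,0,1,0.015,0,0,0,1,0.015,0,0,0,1,0.012,0,0,0,1,0.006,0,0,0,1,0.004,0,0,0,1,0.003,0,0,0,1,0,0,0,0,1,0,0,0,0,1]
}}

```text
time: 8.0
position: [0.495, 0.2356, 0.045]
tcp_rot: [0.957, 1.35, -0.956]
ft_force: [0.0, -0.9, -1.7]
finger_gap: 0.0352
```

```bash
python3 -c "
from h import *
show()"
```

```text
t 8.0 p [0.495  0.2356 0.045 ] F [ 0.  -0.9 -1.7] gap 0.0352
q [-0.82  0.52  0.38  1.97 -0.29  0.7   0.07]
[[ 5.000e-04  9.432e-01  3.322e-01]
 [ 3.000e-04  3.322e-01 -9.432e-01]
 [-1.000e+00  6.000e-04 -2.000e-04]]
```

Emit:
{"fn": "play_rows", "kwargs": {
  "series": [0.002,0,0,0,1,0.002,0,0,0,1,0,0,0,0,1,0,0,0,0,0,0,0,0,0,-0.5,0,0,0,0,-1,0,0,0,0,-1,0,0,0,0,-1,0,0,0,0,-1,0,0,0,0,-1]
}}

```text
time: 9.0
position: [0.4947, 0.2355, 0.0406]
tcp_rot: [0.956, 1.351, -0.956]
ft_force: [0.2, -0.3, -0.6]
finger_gap: 0.0867
```

```bash
python3 -c "
from h import *
show()
plan([((.495,.2356,.16),20,4),((.47,0.01,.25),26.6,10),((.4775,-.03,.25),26.6,6)])
"
```

```text
t 9.0 p [0.4947 0.2355 0.0406] F [ 0.2 -0.3 -0.6] gap 0.0867
q [-0.82  0.53  0.37  1.97 -0.29  0.69  0.08]
[[-1.000e-04  9.431e-01  3.324e-01]
 [-1.000e-04  3.324e-01 -9.431e-01]
 [-1.000e+00 -1.000e-04  0.000e+00]]
end [ 0.4776 -0.03    0.2496] 26.61 max [0.03  0.012 0.02  0.7   1.   ]
-0.03, 0, -0, -0.1, -1, -0.03, 0, -0, -0.2, -1, -0.03, 0, -0, -0.1, -1, -0.029, 0, -0, -0.2, -1, -0.009, -0.01, 0.02, -0.7, -1, -0.009, -0.01, 0.02, -0.7, -1, -0.009, -0.011, 0.02, -0.6, -1, -0.009, -0.011, 0.02, -0.7, -1, -0.009, -0.011, 0.02, -0.6, -1, -0.009, -0.011, 0.02, -0.7, -1
-0.009, -0.011, 0.02, -0.6, -1, -0.009, -0.012, 0.019, -0.7, -1, -0.009, -0.012, 0.019, -0.6, -1, -0.009, -0.012, 0.02, -0.7, -1, -0, -0.002, 0.006, 0, -1, -0, -0.002, 0.007, 0, -1, -0, -0.002, 0.006, 0, -1, -0, -0.002, 0.007, 0, -1, -0, -0.002, 0.006, 0, -1, -0, -0.001, 0.007, 0, -1
```

Emit:
{"fn": "play_rows", "kwargs": {
  "series": [-0.03,0,0,-0.1,-1,-0.03,0,0,-0.2,-1,-0.03,0,0,-0.1,-1,-0.029,0,0,-0.2,-1,-0.009,-0.01,0.02,-0.7,-1,-0.009,-0.01,0.02,-0.7,-1,-0.009,-0.011,0.02,-0.6,-1,-0.009,-0.011,0.02,-0.7,-1,-0.009,-0.011,0.02,-0.6,-1,-0.009,-0.011,0.02,-0.7,-1]
}}

```text
time: 10.0
position: [0.4794, 0.0993, 0.214]
tcp_rot: [0.895, 1.379, -0.895]
ft_force: [0.0, -0.1, 0.7]
finger_gap: 0.0881
```

Emit:
{"fn": "play_rows", "kwargs": {
  "series": [-0.009,-0.011,0.02,-0.6,-1,-0.009,-0.012,0.019,-0.7,-1,-0.009,-0.012,0.019,-0.6,-1,-0.009,-0.012,0.02,-0.7,-1,0,-0.002,0.006,0,-1,0,-0.002,0.007,0,-1,0,-0.002,0.006,0,-1,0,-0.002,0.007,0,-1,0,-0.002,0.006,0,-1,0,-0.001,0.007,0,-1]
}}

```text
time: 11.0
position: [0.4776, -0.0302, 0.2494]
tcp_rot: [0.86, 1.394, -0.861]
ft_force: [1.1, -0.4, 0.5]
finger_gap: 0.0878
```

```bash
cat > e.py <<'E'
from h import *
show()
img,d,K,T=cam('wrist'); save(img,'w3.png'); P=cloud(d,K,T)
for q in ['jar_center','lid_handle','tin_center','box_rim']:
    print(q,[(np.round(r['xyz'],4).tolist(),round(r['conf'],2)) for r in pinpoint('wrist',q)[:2]])
z=P[...,2]; near=np.hypot(P[...,0]-.479,P[...,1]+.055)<.06
for lo,hi in [(.105,.125),(.125,.14),(.14,.15),(.15,.16)]:
    k=near&(z>lo)&(z<hi)
    if k.sum()>10:
        c,r=cv2.minEnclosingCircle((P[k][:,:2]*1000).astype(np.float32)); a=cv2.minAreaRect((P[k][:,:2]*1000).astype(np.float32)); print(lo,k.sum(),np.round(c,1),round(r,1),np.round(a[0],1),np.round(a[1],1),round(a[2],1))
m=masks_of('wrist','tin_center')
for r in m[:2]: print('tin',r['conf'],P[r['region']].mean(0),r['region'].sum())
E
python3 e.py
```

```text
t 11.0 p [ 0.4776 -0.0302  0.2494] F [ 1.1 -0.4  0.5] gap 0.0878
q [-0.58  0.13  0.61  1.93 -0.09  1.1   0.53]
[[-6.000e-04  8.938e-01  4.484e-01]
 [-1.000e-04  4.484e-01 -8.938e-01]
 [-1.000e+00 -6.000e-04 -1.000e-04]]
jar_center []
lid_handle [([0.4452, -0.013, 0.0936], 0.59)]
tin_center []
box_rim []
0.105 187 [475.4 -44.6] 26.2 [472.2 -36.7] [52.4 17.1] 22.5
0.125 89 [473.9 -38.1] 22.1 [472.3 -33.2] [44.1 10.4] 18.6
0.14 60 [478.5 -50.9] 29.3 [481.1 -42. ] [35.3 56.2] 72.9
0.15 4555 [485.3 -52.9] 37.1 [482.5 -58.3] [62.2 69.5] 46.8
```

View pics/w3.png

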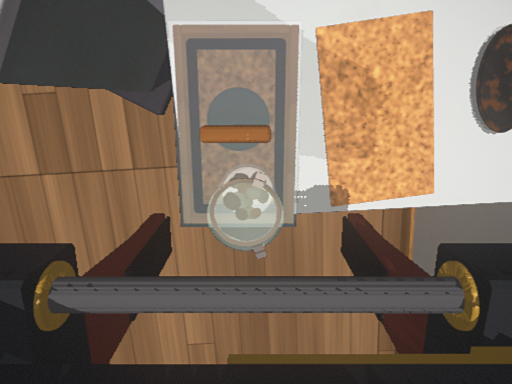

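```bash
cat > f.py <<'E'
from h import *
s,p,Rm=st(); img,d,K,T=cam('wrist'); P=cloud(d,K,T); z=P[...,2]
k=(np.hypot(P[...,0]-.481,P[...,1]+.057)<.05)&(z>.148)&(z<.16); Q=P[k]
print(np.percentile(Q[:,2],[5,50,95]))
y=(Q-p)@Rm[:,1]; w=(Q-p)@Rm[:,2]
print('y ext',y.min(),y.max(),'z ext',w.min(),w.max(), np.percentile(w,[.5,99.5]))
# circle by widest chord: for bins of w print chord
for a in np.arange(-.01,.08,.005):
    b=abs(w-a)<.0015
    if b.sum()>3: print(round(a,3),y[b].min().round(4),y[b].max().round(4))
E
python3 f.py
```

```text
[0.15106799 0.15226664 0.1543233 ]
y ext -0.040482717986122005 0.02133671089241403 z ext -0.012878498288085996 0.061581488518576005 [-0.01004319  0.05849383]
-0.01 -0.0014 0.0079
-0.005 -0.022 0.0064
0.0 -0.0302 0.0114
0.005 -0.035 0.0155
0.01 -0.0369 0.0188
0.015 -0.0386 0.0203
0.02 -0.0396 0.0213
0.025 -0.0405 0.0213
0.03 -0.04 0.0205
0.035 -0.0385 0.0198
0.04 -0.0362 0.0183
0.045 -0.0323 0.0143
0.05 -0.0283 0.0093
0.055 -0.0167 0.0076
0.06 0.0001 0.0084
```

```bash
python3 -c "
from h import *
plan([((.4801,-.0567,.18),26.6,4),((.4801,-.0567,.094),26.6,6)])"
```

```text
end [ 0.4799 -0.0566  0.0936] 26.64 max [0.018 0.003 0.007 0.    1.   ]
0.017, -0.002, 0.006, 0, -1, 0.018, -0.003, 0.006, 0, -1, 0.017, -0.002, 0.007, 0, -1, 0.018, -0.003, 0.006, 0, -1, 0.014, 0, 0, 0, -1, 0.014, 0, 0, 0, -1, 0.014, 0, 0, 0, -1, 0.015, 0, 0, 0, -1, 0.014, 0, 0, 0, -1, 0.015, 0, 0, 0, -1
```

Emit:
{"fn": "play_rows", "kwargs": {
  "series": [0.017,-0.002,0.006,0,-1,0.018,-0.003,0.006,0,-1,0.017,-0.002,0.007,0,-1,0.018,-0.003,0.006,0,-1,0.014,0,0,0,-1,0.014,0,0,0,-1,0.014,0,0,0,-1,0.015,0,0,0,-1,0.014,0,0,0,-1,0.015,0,0,0,-1]
}}

```text
time: 12.35
position: [0.4801, -0.0565, 0.0932]
tcp_rot: [0.86, 1.394, -0.86]
ft_force: [-0.2, 0.1, 0.7]
finger_gap: 0.0879
```

Emit:
{"fn": "play_rows", "kwargs": {
  "series": [0,0,0,0,-1,0,0,0,0,1,0,0,0,0,1,0,0,0,0,1,0,0,0,0,1,0,0,0,0,1,0,0,0,0,1,0,0,0,0,1,0,0,0,0,1,0,0,0,0,1],
  "grip_force": 30
}}

```text
time: 13.35
position: [0.4805, -0.0567, 0.0942]
tcp_rot: [0.861, 1.393, -0.86]
ft_force: [0.3, 1.3, 5.7]
finger_gap: 0.0592
```

```bash
python3 -c "
from h import *
show()
u=np.array([np.cos(np.radians(28)),np.sin(np.radians(28))]); b=np.array([.4449,.2098])
t=b-u*.055
plan([((.4799,-.0566,.20),26.6,5),((*t,.14),26.6,15)],1)
"
```

```text
t 13.35 p [ 0.4805 -0.0567  0.0942] F [0.3 1.3 5.7] gap 0.0592
q [-0.43  0.37  0.55  2.09 -0.29  0.75  0.77]
[[ 1.20e-03  8.94e-01  4.48e-01]
 [ 4.00e-04  4.48e-01 -8.94e-01]
 [-1.00e+00  1.20e-03  2.00e-04]]
end [0.3966 0.1842 0.1402] 26.62 max [0.022 0.003 0.017 0.    1.   ]
-0.021, -0, -0, 0, 1, -0.021, -0, -0, 0, 1, -0.021, -0, -0, 0, 1, -0.021, -0, -0, 0, 1, -0.022, -0, -0, 0, 1, 0.004, 0.002, -0.017, 0, 1, 0.004, 0.002, -0.017, 0, 1, 0.004, 0.002, -0.017, 0, 1, 0.004, 0.002, -0.017, 0, 1, 0.004, 0.002, -0.017, 0, 1
0.004, 0.002, -0.017, 0, 1, 0.004, 0.002, -0.017, 0, 1, 0.004, 0.002, -0.017, 0, 1, 0.004, 0.002, -0.017, 0, 1, 0.004, 0.002, -0.017, 0, 1, 0.004, 0.003, -0.017, 0, 1, 0.004, 0.002, -0.016, 0, 1, 0.004, 0.003, -0.017, 0, 1, 0.004, 0.002, -0.016, 0, 1, 0.004, 0.003, -0.017, 0, 1
```

Emit:
{"fn": "play_rows", "kwargs": {
  "series": [-0.021,0,0,0,1,-0.021,0,0,0,1,-0.021,0,0,0,1,-0.021,0,0,0,1,-0.022,0,0,0,1,0.004,0.002,-0.017,0,1,0.004,0.002,-0.017,0,1,0.004,0.002,-0.017,0,1,0.004,0.002,-0.017,0,1,0.004,0.002,-0.017,0,1]
}}

```text
time: 14.35
position: [0.4495, 0.024, 0.1789]
tcp_rot: [0.86, 1.395, -0.862]
ft_force: [-0.7, 0.1, -3.4]
finger_gap: 0.0597
```

Emit:
{"fn": "play_rows", "kwargs": {
  "series": [0.004,0.002,-0.017,0,1,0.004,0.002,-0.017,0,1,0.004,0.002,-0.017,0,1,0.004,0.002,-0.017,0,1,0.004,0.002,-0.017,0,1,0.004,0.003,-0.017,0,1,0.004,0.002,-0.016,0,1,0.004,0.003,-0.017,0,1,0.004,0.002,-0.016,0,1,0.004,0.003,-0.017,0,1]
}}

```text
time: 15.35
position: [0.395, 0.1841, 0.1389]
tcp_rot: [0.86, 1.394, -0.862]
ft_force: [-0.3, 0.1, -4.1]
finger_gap: 0.0592
```

Emit:
{"fn": "play_rows", "kwargs": {
  "series": [0.016,0,0,0,1,0.016,0,0,0,1,0.016,0,0,0,1,0.016,0,0,0,1,0.014,0,0,0,1,0.01,0,0,0,1,0.006,0,0,0,1,0.004,0,0,0,1,0,0,0,0,1,0,0,0,0,1]
}}

```text
time: 16.35
position: [0.3963, 0.1842, 0.0419]
tcp_rot: [0.861, 1.394, -0.86]
ft_force: [0.4, -0.4, -4.3]
finger_gap: 0.0597
```

Emit:
{"fn": "play_rows", "kwargs": {
  "series": [0.002,0,0,0,1,0.002,0,0,0,1,0.001,0,0,0,1,0.001,0,0,0,1,0,0,0,0,1,0,0,0,0,0.3,0,0,0,0,0,0,0,0,0,-0.5,0,0,0,0,-1,0,0,0,0,-1]
}}

```text
time: 17.35
position: [0.3964, 0.1843, 0.0358]
tcp_rot: [0.861, 1.393, -0.86]
ft_force: [-0.0, -0.5, -0.0]
finger_gap: 0.0784
```

```bash
python3 -c "
from h import *
show()
plan([((.3963,.1842,.036),26.6,3),((.3963,.1842,.15),26.6,5),((.37,0.085,.24),90,12)])
"
```

```text
t 17.35 p [0.3964 0.1843 0.0358] F [-0.  -0.5 -0. ] gap 0.0784
q [-0.84  0.39  0.36  2.23 -0.26  0.56  0.18]
[[ 6.000e-04  8.941e-01  4.479e-01]
 [ 4.000e-04  4.479e-01 -8.941e-01]
 [-1.000e+00  7.000e-04 -1.000e-04]]
end [0.3704 0.0851 0.2398] 90.01 max [0.023 0.009 0.006 5.3   1.   ]
-0, -0, 0, 0, -1, -0, -0, 0, 0, -1, -0, -0, 0, 0, -1, -0.023, -0, 0, 0, -1, -0.023, -0, 0, 0, -1, -0.023, -0, 0, 0, -1, -0.023, -0, 0, 0, -1, -0.022, -0, 0, 0, -1, -0.008, -0.006, 0.006, -5.3, -1, -0.007, -0.006, 0.006, -5.3, -1
-0.008, -0.007, 0.005, -5.3, -1, -0.007, -0.007, 0.005, -5.3, -1, -0.008, -0.008, 0.004, -5.3, -1, -0.007, -0.008, 0.003, -5.3, -1, -0.008, -0.008, 0.003, -5.3, -1, -0.007, -0.008, 0.002, -5.3, -1, -0.008, -0.009, 0.001, -5.2, -1, -0.007, -0.008, -0, -5.3, -1, -0.008, -0.009, -0.001, -5.2, -1, -0.007, -0.008, -0.001, -5.3, -1
```

```bash
python3 -c "
from h import *
plan([((.3963,.1842,.15),26.6,5),((.462,0.003,.22),-63.3,15)])
"
```

```text
end [0.4615 0.0032 0.2198] -63.29 max [0.023 0.012 0.013 6.    1.   ]
-0.023, -0, 0, 0, -1, -0.023, -0, 0, 0, -1, -0.023, -0, 0, 0, -1, -0.023, -0, 0, 0, -1, -0.022, -0, 0, 0, -1, -0.005, -0.002, 0.013, 6, -1, -0.005, -0, 0.013, 6, -1, -0.005, 0.001, 0.013, 6, -1, -0.005, 0.003, 0.013, 6, -1, -0.005, 0.004, 0.012, 6, -1
-0.005, 0.005, 0.012, 6, -1, -0.004, 0.006, 0.011, 6, -1, -0.005, 0.007, 0.01, 6, -1, -0.004, 0.008, 0.01, 6, -1, -0.005, 0.01, 0.009, 6, -1, -0.004, 0.01, 0.008, 6, -1, -0.005, 0.011, 0.006, 6, -1, -0.004, 0.012, 0.005, 6, -1, -0.005, 0.012, 0.004, 6, -1, -0.004, 0.012, 0.003, 5.9, -1
```

Emit:
{"fn": "play_rows", "kwargs": {
  "series": [-0.023,0,0,0,-1,-0.023,0,0,0,-1,-0.023,0,0,0,-1,-0.023,0,0,0,-1,-0.022,0,0,0,-1,-0.005,-0.002,0.013,6,-1,-0.005,0,0.013,6,-1,-0.005,0.001,0.013,6,-1,-0.005,0.003,0.013,6,-1,-0.005,0.004,0.012,6,-1]
}}

```text
time: 18.35
position: [0.4186, 0.1223, 0.1749]
tcp_rot: [1.256, 1.178, -1.256]
ft_force: [0.1, -0.2, 0.1]
finger_gap: 0.0878
```

Emit:
{"fn": "play_rows", "kwargs": {
  "series": [-0.005,0.005,0.012,6,-1,-0.004,0.006,0.011,6,-1,-0.005,0.007,0.01,6,-1,-0.004,0.008,0.01,6,-1,-0.005,0.01,0.009,6,-1,-0.004,0.01,0.008,6,-1,-0.005,0.011,0.006,6,-1,-0.004,0.012,0.005,6,-1,-0.005,0.012,0.004,6,-1,-0.004,0.012,0.003,5.9,-1]
}}

```text
time: 19.35
position: [0.4615, 0.0025, 0.2199]
tcp_rot: [1.965, 0.462, -1.964]
ft_force: [-0.4, -0.2, -1.6]
finger_gap: 0.0877
```

```bash
cat > g.py <<'E'
from h import *
import sys
show()
img,d,K,T=cam('wrist'); save(img,'w4.png'); P=cloud(d,K,T); z=P[...,2]
def rect(k):
    c,s,a=cv2.minAreaRect((P[k][:,:2]*1000).astype(np.float32)); return k.sum(),np.round(c,1),np.round(s,1),round(a,1),np.median(z[k]).round(4)
near=np.hypot(P[...,0]-.444,P[...,1]+.0065)<.05
print('bar',rect(near&(z>.09)&(z<.11)))
k=(z>.064)&(z<.08)&(abs(P[...,0]-.445)<.13)&(abs(P[...,1])<.13); print('plate',rect(k))
print([(np.round(r['xyz'],4),r['conf']) for r in pinpoint('wrist','lid_handle')])
E
python3 g.py
```

```text
t 19.35 p [0.4615 0.0025 0.2199] F [-0.4 -0.2 -1.6] gap 0.0877
q [-0.84  0.15  0.82  2.02 -0.13  1.03 -1.06]
[[ 3.000e-04  4.456e-01 -8.952e-01]
 [ 2.000e-04 -8.952e-01 -4.456e-01]
 [-1.000e+00 -0.000e+00 -4.000e-04]]
bar (np.int64(1325), array([444.8,  -5.6]), array([64.4, 15.9]), 26.8, np.float64(0.1006))
plate (np.int64(24055), array([444.1,  -6.2]), array([124.1, 204.9]), 26.7, np.float64(0.0721))
[(array([ 0.4464, -0.0091,  0.0923]), 0.7)]
```

View pics/w4.png

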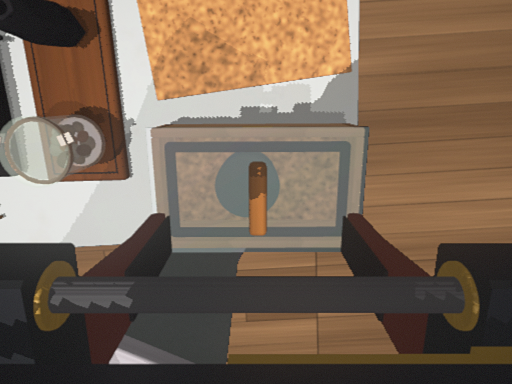

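```bash
python3 -c "
from h import *
plan([((.4443,-.0061,.14),-63.3,4),((.4443,-.0061,.0775),-63.3,6)])"
```

```text
end [ 0.4444 -0.006   0.0771] -63.31 max [0.02  0.001 0.005 0.1   1.   ]
0.02, -0, 0.005, -0.1, -1, 0.02, -0, 0.005, -0, -1, 0.02, -0, 0.005, -0.1, -1, 0.02, -0.001, 0.004, -0, -1, 0.01, 0, 0, -0, -1, 0.011, 0, 0, -0, -1, 0.01, 0, 0, -0, -1, 0.011, 0, 0, -0, -1, 0.01, 0, 0, -0, -1, 0.011, 0, 0, -0, -1
```

Emit:
{"fn": "play_rows", "kwargs": {
  "series": [0.02,0,0.005,0,-1,0.02,0,0.005,0,-1,0.02,0,0.005,0,-1,0.02,0,0.004,0,-1,0.01,0,0,0,-1,0.011,0,0,0,-1,0.01,0,0,0,-1,0.011,0,0,0,-1,0.01,0,0,0,-1,0.011,0,0,0,-1]
}}

```text
time: 20.45
position: [0.4445, -0.0055, 0.0759]
tcp_rot: [1.962, 0.466, -1.961]
ft_force: [-0.7, -0.3, 0.4]
finger_gap: 0.0878
```

Emit:
{"fn": "play_rows", "kwargs": {
  "series": [0,0,0,0,1,0,0,0,0,1,0,0,0,0,1,0,0,0,0,1,0,0,0,0,1,0,0,0,0,1,0,0,0,0,1,0,0,0,0,1,0,0,0,0,1,0,0,0,0,1],
  "grip_force": 40
}}

```text
time: 21.45
position: [0.4444, -0.0057, 0.0767]
tcp_rot: [1.962, 0.465, -1.962]
ft_force: [0.2, 0.2, 0.4]
finger_gap: 0.0155
```

```bash
python3 -c "
from h import *
show()
plan([((.4443,-.0061,.15),-63.3,7),((.585,.0785,.14),-55.7,13)],1)"
```

```text
t 21.45 p [ 0.4444 -0.0057  0.0767] F [0.2 0.2 0.4] gap 0.0155
q [-0.67  0.37  0.7   2.2  -0.38  0.69 -0.81]
[[ 2.000e-04  4.494e-01 -8.933e-01]
 [-1.000e-04 -8.933e-01 -4.494e-01]
 [-1.000e+00  2.000e-04 -1.000e-04]]
end [0.5851 0.0787 0.1397] -55.7 max [0.011 0.001 0.013 0.6   1.   ]
-0.01, 0, 0, 0, 1, -0.011, 0, 0, 0, 1, -0.01, 0, 0, 0, 1, -0.011, 0, 0, 0, 1, -0.01, 0, 0, 0, 1, -0.011, 0, 0, 0, 1, -0.01, 0, 0, 0, 1, 0.001, -0.001, -0.013, -0.6, 1, 0.001, -0.001, -0.013, -0.6, 1, 0.001, -0.001, -0.013, -0.6, 1
0.001, -0, -0.012, -0.6, 1, 0.001, -0, -0.013, -0.6, 1, 0.001, -0, -0.012, -0.6, 1, 0.001, -0, -0.013, -0.6, 1, 0, -0, -0.012, -0.6, 1, 0.001, -0, -0.013, -0.6, 1, 0, 0, -0.012, -0.5, 1, 0.001, 0, -0.013, -0.6, 1, 0, 0.001, -0.012, -0.5, 1, 0.001, 0, -0.013, -0.6, 1
```

Emit:
{"fn": "play_rows", "kwargs": {
  "series": [-0.01,0,0,0,1,-0.011,0,0,0,1,-0.01,0,0,0,1,-0.011,0,0,0,1,-0.01,0,0,0,1,-0.011,0,0,0,1,-0.01,0,0,0,1,0.001,-0.001,-0.013,-0.6,1,0.001,-0.001,-0.013,-0.6,1,0.001,-0.001,-0.013,-0.6,1]
}}

```text
time: 22.45
position: [0.4787, 0.0161, 0.1462]
tcp_rot: [1.942, 0.495, -1.942]
ft_force: [0.7, -0.5, -2.3]
finger_gap: 0.016
```

Emit:
{"fn": "play_rows", "kwargs": {
  "series": [0.001,0,-0.012,-0.6,1,0.001,0,-0.013,-0.6,1,0.001,0,-0.012,-0.6,1,0.001,0,-0.013,-0.6,1,0,0,-0.012,-0.6,1,0.001,0,-0.013,-0.6,1,0,0,-0.012,-0.5,1,0.001,0,-0.013,-0.6,1,0,0.001,-0.012,-0.5,1,0.001,0,-0.013,-0.6,1]
}}

```text
time: 23.45
position: [0.5859, 0.0792, 0.1397]
tcp_rot: [1.88, 0.581, -1.879]
ft_force: [0.1, -0.4, -3.0]
finger_gap: 0.0155
```

```bash
cat > i.py <<'E'
from h import *
show()
for n in ('w1','top0'):
    z=np.load(n+'.npz'); img,K,T=z['img'],z['K'],z['T']
    hsv=cv2.cvtColor(img,cv2.COLOR_RGB2HSV); m=((hsv[...,0]<22)&(hsv[...,1]>90)&(hsv[...,2]>150)).astype(np.uint8)
    m=cv2.morphologyEx(m,cv2.MORPH_CLOSE,np.ones((3,3))); nl,lab,s_,_=cv2.connectedComponentsWithStats(m); i=1+np.argmax(s_[1:,4]); v,u=np.nonzero(lab==i)
    r=np.c_[(u-K[0,2])/K[0,0],(v-K[1,2])/K[1,1],np.ones(len(u))]@T[:3,:3].T; Q=T[:3,3]+r*((.004-T[2,3])/r[:,2])[:,None]
    c,s,a=cv2.minAreaRect((Q[:,:2]*1000).astype(np.float32)); print(n,s_[i],np.round(c,1),np.round(s,1),round(a,1))
viewer.camera('top'); img,d,K,T=cam('top'); P=cloud(d,K,T); z=P[...,2]
# box floor / tin as seen by top
near=(abs(P[...,0]-.4443)<.09)&(abs(P[...,1]+.006)<.11)
k=near&(z>.035)&(z<.056); print('tin?',k.sum(),cv2.minEnclosingCircle((P[k][:,:2]*1000).astype(np.float32)) if k.sum() else '')
k=near&(z>.06)&(z<.07); print('rim',k.sum(),cv2.minAreaRect((P[k][:,:2]*1000).astype(np.float32)))
print([(np.round(r['xyz'],4),r['conf']) for r in pinpoint('top','tin_center')]); save(img,'top1.png')
E
python3 i.py
```

```text
t 23.45 p [0.5859 0.0792 0.1397] F [ 0.1 -0.4 -3. ] gap 0.0155
q [-0.7   0.5   0.67  1.8  -0.37  0.96 -0.85]
[[ 2.000e-04  5.642e-01 -8.257e-01]
 [-0.000e+00 -8.257e-01 -5.642e-01]
 [-1.000e+00  1.000e-04 -2.000e-04]]
w1 [  308    60   113   165 13878] [584.4  78.6] [129.  210.9] 34.4
top0 [ 233  145  100   92 4509] [584.6  78.1] [128.8 210. ] 34.5
tin? 0 
rim 0 ((0.0, 0.0), (0.0, 0.0), 0.0)
[]
```

View pics/top1.png

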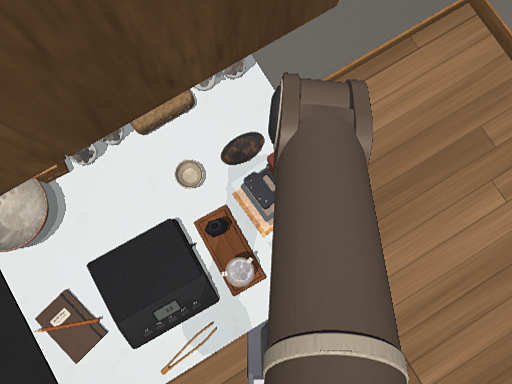

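Emit:
{"fn": "play_rows", "kwargs": {
  "series": [0.015,0,0.001,0,1,0.02,0,0.001,0,1,0.02,0,0,0,1,0.02,0,0,0,1,0.015,0,0,0,1,0.01,0,0,0,1,0.005,0,0,0,1,0.004,0,0,0,1,0.003,0,0,0,1,0,0,0,0,1]
}}

```text
time: 24.6
position: [0.5835, 0.0778, 0.0278]
tcp_rot: [1.88, 0.58, -1.88]
ft_force: [0.2, -0.5, -3.4]
finger_gap: 0.0158
```

```bash
python3 -c "
from h import *
show()"
```

```text
t 24.6 p [0.5835 0.0778 0.0278] F [ 0.2 -0.5 -3.4] gap 0.0158
q [-0.62  0.65  0.57  1.88 -0.49  0.76 -0.75]
[[ 3.000e-04  5.637e-01 -8.260e-01]
 [ 2.000e-04 -8.260e-01 -5.637e-01]
 [-1.000e+00  0.000e+00 -3.000e-04]]
```

Emit:
{"fn": "play_rows", "kwargs": {
  "series": [0.002,0,-0.001,0,1,0.002,0,0,0,1,0.001,0,0,0,1,0.001,0,0,0,1,0,0,0,0,1,0,0,0,0,0.5,0,0,0,0,0,0,0,0,0,-1,0,0,0,0,-1,0,0,0,0,-1]
}}

```text
time: 25.6
position: [0.5842, 0.0783, 0.0217]
tcp_rot: [1.88, 0.58, -1.88]
ft_force: [-0.1, -0.0, -0.6]
finger_gap: 0.0508
```

```bash
python3 -c "
from h import *
show()
plan([((.5845,.0785,.11),-55.7,5),((.475,.01,.24),-63.3,5)],-1)"
```

```text
t 25.6 p [0.5842 0.0783 0.0217] F [-0.1 -0.  -0.6] gap 0.0508
q [-0.62  0.66  0.56  1.88 -0.5   0.75 -0.75]
[[ 1.000e-04  5.637e-01 -8.260e-01]
 [ 0.000e+00 -8.260e-01 -5.637e-01]
 [-1.000e+00  1.000e-04 -1.000e-04]]
end [0.475  0.0095 0.2397] -63.29 max [0.026 0.002 0.026 1.6   1.   ]
-0.018, 0, -0, 0, -1, -0.018, 0, -0, 0, -1, -0.017, 0, -0, 0, -1, -0.018, 0, -0, 0, -1, -0.017, 0, -0, 0, -1, -0.026, -0.001, 0.026, 1.5, -1, -0.026, -0, 0.026, 1.5, -1, -0.026, 0, 0.026, 1.5, -1, -0.026, 0.001, 0.025, 1.6, -1, -0.026, 0.002, 0.026, 1.5, -1
```

Emit:
{"fn": "play_rows", "kwargs": {
  "series": [-0.018,0,0,0,-1,-0.018,0,0,0,-1,-0.017,0,0,0,-1,-0.018,0,0,0,-1,-0.017,0,0,0,-1,-0.026,-0.001,0.026,1.5,-1,-0.026,0,0.026,1.5,-1,-0.026,0,0.026,1.5,-1,-0.026,0.001,0.025,1.6,-1,-0.026,0.002,0.026,1.5,-1]
}}

```text
time: 26.6
position: [0.474, 0.0089, 0.2404]
tcp_rot: [1.963, 0.465, -1.963]
ft_force: [0.1, 0.7, 0.1]
finger_gap: 0.0877
```

```bash
cat > j.py <<'E'
from h import *
show()
img,d,K,T=cam('wrist'); save(img,'w5.png'); P=cloud(d,K,T); z=P[...,2]
near=(abs(P[...,0]-.4443)<.10)&(abs(P[...,1]+.006)<.12)
k=near&(z>.045)&(z<.056); print('tin',k.sum(),cv2.minEnclosingCircle((P[k][:,:2]*1000).astype(np.float32)) if k.sum() else '',np.median(z[k]))
k=near&(z>.06)&(z<.072); print('rim',k.sum(),cv2.minAreaRect((P[k][:,:2]*1000).astype(np.float32)),np.median(z[k]))
print([(np.round(r['xyz'],4),r['conf']) for r in pinpoint('wrist','tin_center')])
print([(np.round(r['xyz'],4),r['conf']) for r in pinpoint('wrist','box_rim')])
print([(np.round(r['xyz'],4),r['conf']) for r in pinpoint('wrist','lid_handle')])
E
python3 j.py
```

```text
t 26.6 p [0.474  0.0089 0.2404] F [0.1 0.7 0.1] gap 0.0877
q [-0.86  0.15  0.85  1.96 -0.13  1.08 -1.07]
[[-2.000e-04  4.483e-01 -8.939e-01]
 [ 1.000e-04 -8.939e-01 -4.483e-01]
 [-1.000e+00 -2.000e-04  2.000e-04]]
tin 4196 ((452.8578186035156, -1.6123247146606445), 111.11510467529297) 0.05077307571804823
rim 4438 ((444.2159423828125, -5.992523193359375), (120.50491333007812, 200.25637817382812), 26.875696182250977) 0.06586078622886324
[(array([0.4371, 0.0019, 0.0299]), 0.77)]
[]
[(array([0.5848, 0.074 , 0.0373]), 0.86), (array([0.3979, 0.184 , 0.0548]), 0.63)]
```

View pics/w5.png

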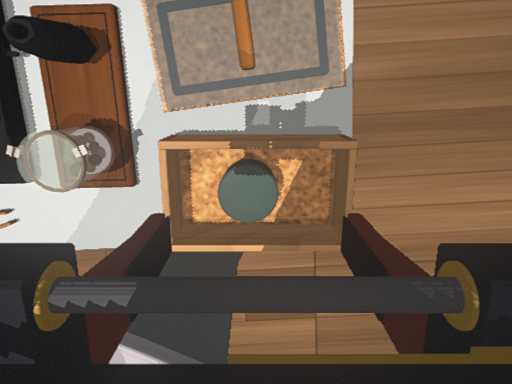

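```bash
cat > k.py <<'E'
from h import *
img,d,K,T=cam('wrist'); P=cloud(d,K,T); z=P[...,2]
k=(np.hypot(P[...,0]-.438,P[...,1]-.001)<.039)&(z>.047)&(z<.055); Q=P[k]
c,r=cv2.minEnclosingCircle((Q[:,:2]*1000).astype(np.float32)); print(k.sum(),np.round(c,1),r,np.median(Q[:,2]),Q.mean(0).round(4))
c=np.array(Q.mean(0)[:2]); print('off box frame', (c-[.4442,-.006])@np.array([[.893,.451],[-.451,.893]]).T)
plan([((*c,.08),-63.2,6),((*c,.013),-63.2,4)],-1)
E
python3 k.py
```

```text
2806 [439.7   3.6] 33.23530197143555 0.05074411414561192 [0.4406 0.004  0.0507]
off box frame [0.00126908 0.01056234]
end [0.4403 0.004  0.0135] -63.21 max [0.027 0.002 0.006 0.    1.   ]
0.027, -0.002, 0.006, -0, -1, 0.026, -0.002, 0.006, -0, -1, 0.027, -0.001, 0.005, -0, -1, 0.026, -0.002, 0.006, -0, -1, 0.027, -0.001, 0.005, -0, -1, 0.026, -0.002, 0.006, -0, -1, 0.017, 0, -0, -0, -1, 0.017, 0, -0, -0, -1, 0.017, 0, -0, -0, -1, 0.016, 0, -0, -0, -1
```

Emit:
{"fn": "play_rows", "kwargs": {
  "series": [0.027,-0.002,0.006,0,-1,0.026,-0.002,0.006,0,-1,0.027,-0.001,0.005,0,-1,0.026,-0.002,0.006,0,-1,0.027,-0.001,0.005,0,-1,0.026,-0.002,0.006,0,-1,0.017,0,0,0,-1,0.017,0,0,0,-1,0.017,0,0,0,-1,0.016,0,0,0,-1]
}}

```text
time: 27.85
position: [0.4394, 0.0032, 0.0112]
tcp_rot: [1.958, 0.466, -1.964]
ft_force: [1.0, 0.3, -0.0]
finger_gap: 0.0877
```

Emit:
{"fn": "play_rows", "kwargs": {
  "series": [0,0,0,0,1,0,0,0,0,1,0,0,0,0,1,0,0,0,0,1,0,0,0,0,1,0,0,0,0,1,0,0,0,0,1,0,0,0,0,1,0,0,0,0,1,0,0,0,0,1],
  "grip_force": 20
}}

```text
time: 28.85
position: [0.4402, 0.0033, 0.0138]
tcp_rot: [1.962, 0.466, -1.962]
ft_force: [0.4, 1.1, 2.6]
finger_gap: 0.0649
```

```bash
python3 -c "
from h import *
s,p,_=st(); show()
plan([((*p[:2],.2),-63.2,8),((.405,.401,.16),-28,22)],1)"
```

```text
t 28.85 p [0.4402 0.0033 0.0138] F [0.4 1.1 2.6] gap 0.0649
q [-0.59  0.49  0.59  2.25 -0.53  0.54 -0.69]
[[ 2.000e-04  4.495e-01 -8.933e-01]
 [ 3.000e-04 -8.933e-01 -4.495e-01]
 [-1.000e+00 -1.000e-04 -3.000e-04]]
end [0.4052 0.4007 0.1598] -27.99 max [0.024 0.017 0.015 1.6   1.   ]
-0.023, 0, -0, -0, 1, -0.023, 0, -0, -0, 1, -0.023, 0, -0, -0, 1, -0.023, 0, -0, -0, 1, -0.024, 0, -0, -0, 1, -0.023, 0, -0, -0, 1, -0.024, 0, -0, -0, 1, -0.023, 0, -0, -0.1, 1, 0.002, -0.017, -0.007, -1.6, 1, 0.002, -0.017, -0.007, -1.6, 1
0.002, -0.016, -0.008, -1.6, 1, 0.002, -0.016, -0.008, -1.6, 1, 0.002, -0.016, -0.009, -1.6, 1, 0.002, -0.016, -0.009, -1.6, 1, 0.002, -0.015, -0.009, -1.6, 1, 0.002, -0.015, -0.01, -1.6, 1, 0.002, -0.015, -0.01, -1.6, 1, 0.002, -0.015, -0.011, -1.6, 1, 0.002, -0.014, -0.011, -1.6, 1, 0.002, -0.014, -0.011, -1.6, 1
0.002, -0.014, -0.012, -1.6, 1, 0.002, -0.013, -0.012, -1.6, 1, 0.001, -0.013, -0.013, -1.6, 1, 0.002, -0.013, -0.013, -1.6, 1, 0.001, -0.012, -0.013, -1.6, 1, 0.002, -0.012, -0.014, -1.6, 1, 0.001, -0.012, -0.014, -1.6, 1, 0.002, -0.011, -0.014, -1.6, 1, 0.001, -0.011, -0.015, -1.6, 1, 0.002, -0.01, -0.015, -1.6, 1
```

Emit:
{"fn": "play_rows", "kwargs": {
  "series": [-0.023,0,0,0,1,-0.023,0,0,0,1,-0.023,0,0,0,1,-0.023,0,0,0,1,-0.024,0,0,0,1,-0.023,0,0,0,1,-0.024,0,0,0,1,-0.023,0,0,-0.1,1,0.002,-0.017,-0.007,-1.6,1,0.002,-0.017,-0.007,-1.6,1]
}}

```text
time: 29.85
position: [0.4364, 0.0412, 0.1954]
tcp_rot: [1.927, 0.519, -1.925]
ft_force: [0.6, 0.9, -1.4]
finger_gap: 0.0654
```

Emit:
{"fn": "play_rows", "kwargs": {
  "series": [0.002,-0.016,-0.008,-1.6,1,0.002,-0.016,-0.008,-1.6,1,0.002,-0.016,-0.009,-1.6,1,0.002,-0.016,-0.009,-1.6,1,0.002,-0.015,-0.009,-1.6,1,0.002,-0.015,-0.01,-1.6,1,0.002,-0.015,-0.01,-1.6,1,0.002,-0.015,-0.011,-1.6,1,0.002,-0.014,-0.011,-1.6,1,0.002,-0.014,-0.011,-1.6,1]
}}

```text
time: 30.85
position: [0.421, 0.2209, 0.1755]
tcp_rot: [1.747, 0.744, -1.747]
ft_force: [0.0, 0.2, -0.8]
finger_gap: 0.0653
```

Emit:
{"fn": "play_rows", "kwargs": {
  "series": [0.002,-0.014,-0.012,-1.6,1,0.002,-0.013,-0.012,-1.6,1,0.001,-0.013,-0.013,-1.6,1,0.002,-0.013,-0.013,-1.6,1,0.001,-0.012,-0.013,-1.6,1,0.002,-0.012,-0.014,-1.6,1,0.001,-0.012,-0.014,-1.6,1,0.002,-0.011,-0.014,-1.6,1,0.001,-0.011,-0.015,-1.6,1,0.002,-0.01,-0.015,-1.6,1]
}}

```text
time: 31.85
position: [0.4049, 0.4022, 0.1596]
tcp_rot: [1.558, 0.939, -1.557]
ft_force: [-0.0, -0.5, -1.7]
finger_gap: 0.0651
```

```bash
python3 -c "
from h import *
show()"
```

```text
t 31.85 p [0.4049 0.4022 0.1596] F [-0.  -0.5 -1.7] gap 0.0651
q [-1.26  0.41  0.52  1.83 -0.25  0.96 -1.12]
[[ 1.000e-04  8.842e-01 -4.672e-01]
 [ 2.000e-04 -4.672e-01 -8.842e-01]
 [-1.000e+00 -0.000e+00 -2.000e-04]]
```

Emit:
{"fn": "play_rows", "kwargs": {
  "series": [0.02,0,0,0,1,0.02,0,0,0,1,0.02,0,0,0,1,0.016,0,0,0,1,0.01,0,0,0,1,0.006,0,0,0,1,0.004,0,0,0,1,0,0,0,0,1,0,0,0,0,1,0,0,0,0,1]
}}

```text
time: 32.85
position: [0.4054, 0.4009, 0.0643]
tcp_rot: [1.56, 0.938, -1.558]
ft_force: [-0.6, 0.2, -0.8]
finger_gap: 0.0652
```

```bash
python3 -c "
from h import *
show()"
```

```text
t 32.85 p [0.4054 0.4009 0.0643] F [-0.6  0.2 -0.8] gap 0.0652
q [-1.21  0.54  0.46  1.91 -0.33  0.77 -1.05]
[[ 6.000e-04  8.830e-01 -4.693e-01]
 [ 9.000e-04 -4.693e-01 -8.830e-01]
 [-1.000e+00  1.000e-04 -1.100e-03]]
```

Lower 6 mm, release, rise.

Emit:
{"fn": "play_rows", "kwargs": {
  "series": [0.002,0,0,0,1,0.002,0,0,0,1,0.001,0,0,0,1,0.001,0,0,0,1,0,0,0,0,1,0,0,0,0,0.3,0,0,0,0,-0.3,0,0,0,0,-1,0,0,0,0,-1,0,0,0,0,-1]
}}

```text
time: 33.85
position: [0.4051, 0.4006, 0.0576]
tcp_rot: [1.559, 0.937, -1.559]
ft_force: [0.6, 0.6, -0.7]
finger_gap: 0.0854
```

```bash
python3 -c "
from h import *
show()
plan([((.405,.401,.20),-28,7),((.59,.082,.20),-55.7,13),((.605,.090,.20),-55.7,0)],-1)"
```

```text
t 33.85 p [0.4051 0.4006 0.0576] F [ 0.6  0.6 -0.7] gap 0.0854
q [-1.2   0.55  0.46  1.91 -0.34  0.76 -1.05]
[[ 1.000e-04  8.830e-01 -4.693e-01]
 [ 1.000e-04 -4.693e-01 -8.830e-01]
 [-1.000e+00  1.000e-04 -1.000e-04]]
end [0.59   0.0818 0.1996] -55.69 max [0.021 0.028 0.015 2.2   1.   ]
-0.02, -0, -0, 0, -1, -0.02, -0, -0, 0, -1, -0.02, -0, -0, 0, -1, -0.021, -0, -0, 0, -1, -0.02, -0, -0, 0, -1, -0.021, -0, -0, 0, -1, -0.02, -0, -0, 0, -1, -0, 0.024, 0.015, 2.1, -1, -0, 0.025, 0.014, 2.1, -1, -0, 0.025, 0.013, 2.1, -1
-0, 0.026, 0.012, 2.1, -1, -0, 0.026, 0.011, 2.1, -1, -0, 0.026, 0.01, 2.2, -1, -0, 0.027, 0.009, 2.1, -1, -0, 0.027, 0.009, 2.2, -1, -0, 0.027, 0.007, 2.1, -1, -0, 0.028, 0.007, 2.2, -1, -0, 0.028, 0.005, 2.1, -1, -0, 0.028, 0.004, 2.2, -1, -0, 0.028, 0.004, 2.1, -1
```

Emit:
{"fn": "play_rows", "kwargs": {
  "series": [-0.02,0,0,0,-1,-0.02,0,0,0,-1,-0.02,0,0,0,-1,-0.021,0,0,0,-1,-0.02,0,0,0,-1,-0.021,0,0,0,-1,-0.02,0,0,0,-1,0,0.024,0.015,2.1,-1,0,0.025,0.014,2.1,-1,0,0.025,0.013,2.1,-1]
}}

```text
time: 34.85
position: [0.4485, 0.3263, 0.1998]
tcp_rot: [1.636, 0.864, -1.635]
ft_force: [0.1, 0.3, -0.2]
finger_gap: 0.0878
```

Emit:
{"fn": "play_rows", "kwargs": {
  "series": [0,0.026,0.012,2.1,-1,0,0.026,0.011,2.1,-1,0,0.026,0.01,2.2,-1,0,0.027,0.009,2.1,-1,0,0.027,0.009,2.2,-1,0,0.027,0.007,2.1,-1,0,0.028,0.007,2.2,-1,0,0.028,0.005,2.1,-1,0,0.028,0.004,2.2,-1,0,0.028,0.004,2.1,-1]
}}

```text
time: 35.85
position: [0.5904, 0.0809, 0.1995]
tcp_rot: [1.881, 0.579, -1.881]
ft_force: [1.4, 0.4, 0.4]
finger_gap: 0.0877
```

```bash
cat > l.py <<'E'
from h import *
show()
img,d,K,T=cam('wrist'); save(img,'w6.png'); P=cloud(d,K,T); z=P[...,2]
def rect(k):
    c,s,a=cv2.minAreaRect((P[k][:,:2]*1000).astype(np.float32)); return k.sum(),np.round(c,1),np.round(s,1),round(a,1),np.median(z[k]).round(4)
near=np.hypot(P[...,0]-.5842,P[...,1]-.0783)<.05
print('bar',rect(near&(z>.036)&(z<.056)))
k=(z>.012)&(z<.024)&(np.hypot(P[...,0]-.5842,P[...,1]-.0783)<.128); print('plate',rect(k))
plan([((.5842,.0783,.08),-55.7,6),((.5842,.0783,.0217),-55.7,4)],-1)
img,d,K,T=cam('side'); save(img,'side1.png')
img,d,K,T=cam('top'); P=cloud(d,K,T); z=P[...,2]
k=(np.hypot(P[...,0]-.405,P[...,1]-.401)<.06)&(z>.085)&(z<.105); print('tin on scale',rect(k))
E
python3 l.py
```

```text
t 35.85 p [0.5904 0.0809 0.1995] F [1.4 0.4 0.4] gap 0.0877
q [-0.75  0.45  0.73  1.73 -0.33  1.09 -0.88]
[[ 0.      0.5626 -0.8267]
 [ 0.     -0.8267 -0.5626]
 [-1.     -0.     -0.    ]]
bar (np.int64(1113), array([583.5,  79.9]), array([64.8, 15.9]), 34.4, np.float64(0.0457))
plate (np.int64(22544), array([589. ,  83.6]), array([238. , 204.8]), 33.8, np.float64(0.0171))
end [0.584  0.0784 0.022 ] -55.67 max [0.02  0.002 0.001 0.1   1.   ]
0.02, -0.001, 0.001, -0.1, -1, 0.02, -0.001, 0.001, -0.1, -1, 0.02, -0.001, 0.001, -0.1, -1, 0.02, -0.001, 0.001, -0.1, -1, 0.02, -0.001, 0, -0, -1, 0.02, -0.002, 0.001, -0.1, -1, 0.015, 0, -0, 0, -1, 0.014, 0, -0, 0, -1, 0.015, 0, -0, 0, -1, 0.014, 0, -0, 0, -1
tin on scale (np.int64(794), array([405.1, 399.8]), array([64.9, 65.9]), 25.4, np.float64(0.0946))
```

View pics/side1.png

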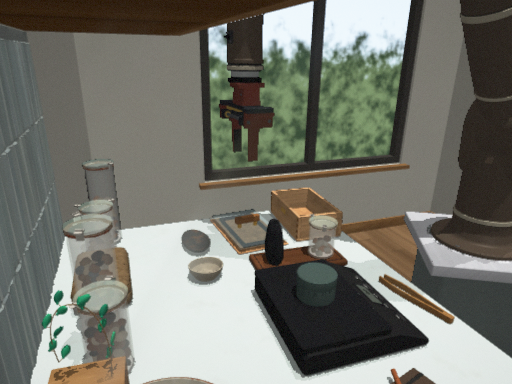

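Emit:
{"fn": "play_rows", "kwargs": {
  "series": [0.02,-0.001,0.001,0,-1,0.02,-0.001,0.001,0,-1,0.02,0,0.001,0,-1,0.02,0,0.001,0,-1,0.02,0,0,0,-1,0.02,0,0.001,0,-1,0.015,0,0,0,-1,0.014,0,0,0,-1,0.015,0,0,0,-1,0.013,0,0,0,-1]
}}

```text
time: 37.0
position: [0.5846, 0.081, 0.0217]
tcp_rot: [1.88, 0.581, -1.88]
ft_force: [-0.5, -0.0, -0.0]
finger_gap: 0.0879
```

Emit:
{"fn": "play_rows", "kwargs": {
  "series": [0,0,0,0,1,0,0,0,0,1,0,0,0,0,1,0,0,0,0,1,0,0,0,0,1,0,0,0,0,1,0,0,0,0,1,0,0,0,0,1,0,0,0,0,1,0,0,0,0,1],
  "grip_force": 40
}}

```text
time: 38.0
position: [0.5848, 0.0805, 0.0226]
tcp_rot: [1.88, 0.58, -1.88]
ft_force: [-0.4, -0.5, -0.2]
finger_gap: 0.015
```

```bash
python3 -c "
from h import *
s,p,_=st(); show()
plan([((*p[:2],.14),-55.7,6),((.4443,-.0059,.13),-63.3,14)],1)"
```

```text
t 38.0 p [0.5848 0.0805 0.0226] F [-0.4 -0.5 -0.2] gap 0.015
q [-0.63  0.66  0.58  1.88 -0.51  0.75 -0.74]
[[ 2.000e-04  5.636e-01 -8.261e-01]
 [-1.000e-04 -8.261e-01 -5.636e-01]
 [-1.000e+00  2.000e-04 -1.000e-04]]
end [ 0.444  -0.0059  0.1296] -63.3 max [0.02  0.001 0.012 0.6   1.   ]
-0.02, 0, -0, 0, 1, -0.019, 0, -0, 0, 1, -0.02, 0, -0, 0, 1, -0.019, 0, -0, 0, 1, -0.02, 0, -0, 0, 1, -0.019, 0, -0, 0, 1, 0.001, -0.001, 0.012, 0.5, 1, 0.001, -0, 0.012, 0.5, 1, 0.001, -0, 0.012, 0.6, 1, 0.001, -0, 0.012, 0.5, 1
0.001, -0, 0.012, 0.6, 1, 0.001, -0, 0.012, 0.5, 1, 0, 0, 0.012, 0.6, 1, 0.001, 0, 0.012, 0.5, 1, 0, 0, 0.011, 0.6, 1, 0.001, 0, 0.012, 0.5, 1, 0, 0.001, 0.011, 0.6, 1, 0.001, 0.001, 0.012, 0.5, 1, 0, 0.001, 0.011, 0.6, 1, 0.001, 0, 0.012, 0.5, 1
```

Emit:
{"fn": "play_rows", "kwargs": {
  "series": [-0.02,0,0,0,1,-0.019,0,0,0,1,-0.02,0,0,0,1,-0.019,0,0,0,1,-0.02,0,0,0,1,-0.019,0,0,0,1,0.001,-0.001,0.012,0.5,1,0.001,0,0.012,0.5,1,0.001,0,0.012,0.6,1,0.001,0,0.012,0.5,1]
}}

```text
time: 39.0
position: [0.5421, 0.0539, 0.1345]
tcp_rot: [1.902, 0.548, -1.906]
ft_force: [-0.2, -0.7, -1.7]
finger_gap: 0.0157
```

Emit:
{"fn": "play_rows", "kwargs": {
  "series": [0.001,0,0.012,0.6,1,0.001,0,0.012,0.5,1,0,0,0.012,0.6,1,0.001,0,0.012,0.5,1,0,0,0.011,0.6,1,0.001,0,0.012,0.5,1,0,0.001,0.011,0.6,1,0.001,0.001,0.011,0.5,1,0,0.001,0.01,0.6,1,0,0,0.011,0.5,1]
}}

```text
time: 40.0
position: [0.4461, -0.0048, 0.1307]
tcp_rot: [1.963, 0.465, -1.962]
ft_force: [0.4, 0.1, -2.8]
finger_gap: 0.0159
```

```bash
python3 -c "
from h import *
s,p,_=st(); show()
img,d,K,T=cam('wrist'); save(img,'w7.png')
plan([((.4457,-.005,.092),-63.3,10)],1)"
```

```text
t 40.0 p [ 0.4461 -0.0048  0.1307] F [ 0.4  0.1 -2.8] gap 0.0159
q [-0.78  0.28  0.81  2.15 -0.28  0.81 -0.9 ]
[[ 3.000e-04  4.486e-01 -8.937e-01]
 [-0.000e+00 -8.937e-01 -4.486e-01]
 [-1.000e+00  1.000e-04 -2.000e-04]]
end [ 0.446  -0.0049  0.0924] -63.35 max [0.004 0.    0.001 0.1   1.   ]
0.004, -0, -0, -0, 1, 0.004, -0, -0, -0, 1, 0.004, -0, -0, -0, 1, 0.004, -0, -0, -0, 1, 0.004, -0, -0, -0, 1, 0.004, -0, -0, -0, 1, 0.004, -0, -0, -0, 1, 0.003, -0, -0.001, -0, 1, 0.004, -0, -0, -0.1, 1, 0.003, -0, -0.001, -0, 1
```

View pics/w7.png

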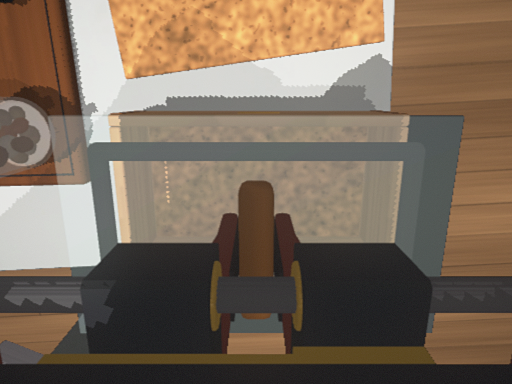

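Emit:
{"fn": "play_rows", "kwargs": {
  "series": [0.008,0,0,0,1,0.008,0,0,0,1,0.008,0,0,0,1,0.008,0,0,0,1,0.005,0,0,0,1,0.003,0,0,0,1,0.002,0,0,0,1,0,0,0,0,1,0,0,0,0,1,0,0,0,0,1]
}}

```text
time: 41.05
position: [0.4468, -0.0043, 0.0889]
tcp_rot: [1.963, 0.466, -1.961]
ft_force: [0.2, 0.8, -2.6]
finger_gap: 0.0156
```

Emit:
{"fn": "play_rows", "kwargs": {
  "series": [0.001,0,0,0,1,0.001,0,0,0,1,0.001,0,0,0,1,0.001,0,0,0,1,0.001,0,0,0,1,0.001,0,0,0,1,0.001,0,0,0,1,0.001,0,0,0,1,0.001,0,0,0,1,0,0,0,0,1]
}}

```text
time: 42.05
position: [0.4465, -0.0044, 0.0795]
tcp_rot: [1.962, 0.466, -1.962]
ft_force: [0.1, -0.4, -1.9]
finger_gap: 0.016
```

Emit:
{"fn": "play_rows", "kwargs": {
  "series": [0,0,0.001,0,1,0.001,0,0,0,1,0.001,0,0,0,1,0,0,0,0,1,0,0,0,0,1,0,0,0,0,0.5,0,0,0,0,0,0,0,0,0,-1,0,0,0,0,-1,0,0,0,0,-1]
}}

```text
time: 43.05
position: [0.4458, -0.0048, 0.0777]
tcp_rot: [1.962, 0.466, -1.962]
ft_force: [-0.3, 0.2, -0.3]
finger_gap: 0.0501
```

```bash
python3 -c "
from h import *
s,p,_=st(); show()
plan([((.4457,-.005,.13),-63.3,4),((.4615,.0025,.22),-63.3,6)],-1)"
```

```text
t 43.05 p [ 0.4458 -0.0048  0.0777] F [-0.3  0.2 -0.3] gap 0.0501
q [-0.69  0.38  0.73  2.2  -0.4   0.69 -0.79]
[[ 1.000e-04  4.495e-01 -8.933e-01]
 [ 0.000e+00 -8.933e-01 -4.495e-01]
 [-1.000e+00  0.000e+00 -1.000e-04]]
end [0.4614 0.002  0.2197] -63.29 max [0.015 0.001 0.003 0.    1.   ]
-0.013, 0, 0, 0, -1, -0.013, 0, 0, 0, -1, -0.013, 0, 0, 0, -1, -0.013, 0, 0, 0, -1, -0.015, 0, -0.003, 0, -1, -0.015, 0, -0.003, 0, -1, -0.015, 0, -0.003, 0, -1, -0.015, 0, -0.003, 0, -1, -0.015, 0, -0.003, 0, -1, -0.015, 0.001, -0.002, 0, -1
```

Emit:
{"fn": "play_rows", "kwargs": {
  "series": [-0.013,0,0,0,-1,-0.013,0,0,0,-1,-0.013,0,0,0,-1,-0.013,0,0,0,-1,-0.015,0,-0.003,0,-1,-0.015,0,-0.003,0,-1,-0.015,0,-0.003,0,-1,-0.015,0,-0.003,0,-1,-0.015,0,-0.003,0,-1,-0.015,0.001,-0.002,0,-1]
}}

```text
time: 44.05
position: [0.4614, 0.002, 0.2212]
tcp_rot: [1.963, 0.466, -1.961]
ft_force: [0.7, 0.0, -0.6]
finger_gap: 0.0878
```

```bash
sed 's/w4.png/w8.png/' g.py > g2.py; python3 g2.py; python3 -c "
from h import *
plan([((.43,.10,.20),-20,7),((.3964,.1843,.13),26.6,8),((.3964,.1843,.0358),26.6,5)])"
```

```text
t 44.05 p [0.4614 0.002  0.2212] F [ 0.7  0.  -0.6] gap 0.0878
q [-0.88  0.15  0.88  2.02 -0.14  1.03 -1.05]
[[ 8.000e-04  4.495e-01 -8.933e-01]
 [ 5.000e-04 -8.933e-01 -4.495e-01]
 [-1.000e+00 -1.000e-04 -9.000e-04]]
bar (np.int64(1285), array([443.7,  -4.4]), array([65.1, 15.4]), 26.3, np.float64(0.1007))
plate (np.int64(24109), array([443. ,  -4.4]), array([124.4, 204.5]), 26.7, np.float64(0.0721))
[(array([ 0.442 , -0.0083,  0.0911]), 0.84), (array([0.3984, 0.1826, 0.0567]), 0.32)]
end [0.3965 0.1849 0.0359] 26.62 max [0.019 0.015 0.011 6.2   1.   ]
0.003, -0.015, -0.002, -6.2, -1, 0.003, -0.014, -0.004, -6.2, -1, 0.003, -0.014, -0.005, -6.2, -1, 0.003, -0.013, -0.007, -6.2, -1, 0.003, -0.012, -0.008, -6.2, -1, 0.003, -0.012, -0.009, -6.1, -1, 0.004, -0.01, -0.011, -6.2, -1, 0.009, -0.008, -0.008, -5.8, -1, 0.009, -0.007, -0.009, -5.8, -1, 0.009, -0.006, -0.01, -5.8, -1
0.009, -0.004, -0.01, -5.8, -1, 0.008, -0.004, -0.011, -5.8, -1, 0.009, -0.002, -0.011, -5.9, -1, 0.008, -0.001, -0.011, -5.8, -1, 0.009, -0, -0.011, -5.9, -1, 0.019, -0, -0, 0, -1, 0.019, -0, -0, 0, -1, 0.019, -0, -0, 0, -1, 0.019, -0, -0, 0, -1, 0.018, -0, -0.001, 0, -1
```

```bash
cat > m.py <<'E'
from h import *
A=[]
for i in range(6):
    s,p,Rm=st(); img,d,K,T=cam('wrist'); P=cloud(d,K,T); z=P[...,2]
    k=(z>.064)&(z<.08)&(abs(P[...,0]-.445)<.13)&(abs(P[...,1])<.13); c,s_,a=cv2.minAreaRect((P[k][:,:2]*1000).astype(np.float32))
    A.append([*c,a,*(p*1000)])
A=np.array(A); print(A.round(1)); print(A.mean(0).round(2))
z=np.load('top0.npz'); 
img,d,K,T=cam('top'); 
for dd,KK,TT in ((z['d'],z['K'],z['T']),(d,K,T)):
    P=cloud(dd,KK,TT); h=P[...,2]; k=(h>.1)&(h<.107)&(np.hypot(P[...,0]-.4443,P[...,1]+.006)<.03); print('bar top',k.sum(),cv2.minAreaRect((P[k][:,:2]*1000).astype(np.float32)) if k.sum()>3 else '')
E
python3 m.py
```

```text
[[443.   -4.2  26.7 462.7   2.  221.9]
 [443.   -4.5  26.7 461.9   2.1 220.7]
 [443.3  -4.1  26.7 461.3   2.1 219.9]
 [442.9  -4.2  26.7 460.9   2.1 219.4]
 [442.8  -4.6  26.7 460.8   2.  219.2]
 [442.8  -4.5  26.7 460.8   1.9 219.1]]
[442.96  -4.36  26.71 461.38   2.03 220.05]
bar top 98 ((444.4087219238281, -6.353725433349609), (59.21052551269531, 13.51301097869873), 26.04131317138672)
bar top 3
```

```bash
python3 -c "
from h import *
show();plan([((.4433,-.0039,.14),-63.3,4),((.4433,-.0039,.078),-63.3,6)],-1)"
```

```text
t 44.5 p [0.4609 0.0019 0.2191] F [-0.1 -0.  -0.5] gap 0.0876
q [-0.88  0.16  0.87  2.02 -0.14  1.03 -1.04]
[[-1.000e-03  4.493e-01 -8.934e-01]
 [-4.000e-04 -8.934e-01 -4.493e-01]
 [-1.000e+00 -1.000e-04  1.100e-03]]
end [ 0.4435 -0.0035  0.0781] -63.3 max [0.02  0.001 0.005 0.    1.   ]
0.02, -0.001, 0.005, 0, -1, 0.02, -0.001, 0.004, 0, -1, 0.02, -0, 0.005, 0, -1, 0.019, -0.001, 0.004, 0, -1, 0.01, 0, 0, 0, -1, 0.01, 0, 0, 0, -1, 0.011, 0, 0, 0, -1, 0.01, 0, 0, 0, -1, 0.011, 0, 0, 0, -1, 0.01, 0, 0, 0, -1
```

Emit:
{"fn": "play_rows", "kwargs": {
  "series": [0.02,-0.001,0.005,0,-1,0.02,-0.001,0.004,0,-1,0.02,0,0.005,0,-1,0.019,0,0.004,0,-1,0.01,0,0,0,-1,0.01,0,0,0,-1,0.011,0,0,0,-1,0.01,0,0,0,-1,0.011,0,0,0,-1,0.01,0,0,0,-1]
}}

```text
time: 45.5
position: [0.4445, -0.0043, 0.0778]
tcp_rot: [1.962, 0.466, -1.962]
ft_force: [0.5, 0.5, 0.3]
finger_gap: 0.088
```

Emit:
{"fn": "play_rows", "kwargs": {
  "series": [0,0,0,0,1,0,0,0,0,1,0,0,0,0,1,0,0,0,0,1,0,0,0,0,1,0,0,0,0,1,0,0,0,0,1,0,0,0,0,1,0,0,0,0,1,0,0,0,0,1],
  "grip_force": 20
}}

```text
time: 46.5
position: [0.4444, -0.0044, 0.0787]
tcp_rot: [1.962, 0.466, -1.962]
ft_force: [0.2, -0.2, 0.8]
finger_gap: 0.0154
```

Emit:
{"fn": "play_rows", "kwargs": {
  "series": [0,0.001,0,0,1,0,0.001,0,0,1,0,0,0,0,1,0,0,0,0,1,0,0,0,0,1,0,0,0,0,1,0,0,0,0,1,0,0,0,0,1,0,0,0,0,1,0,0,0,0,1]
}}

```text
time: 47.5
position: [0.4453, -0.0061, 0.0787]
tcp_rot: [1.962, 0.466, -1.962]
ft_force: [-0.8, 3.1, 2.8]
finger_gap: 0.0158
```

Emit:
{"fn": "play_rows", "kwargs": {
  "series": [0,0,0,0,0.5,0,0,0,0,0,0,0,0,0,-1,0,0,0,0,-1,0,0,0,0,-1,-0.01,0,0,0,-1,-0.025,0,0,0,-1,-0.035,0,-0.005,0,-1,-0.035,0,-0.006,0,-1,-0.035,0,-0.006,0,-1]
}}

```text
time: 48.5
position: [0.4603, 0.001, 0.2206]
tcp_rot: [1.963, 0.465, -1.962]
ft_force: [1.4, -0.5, 0.1]
finger_gap: 0.0869
```

```bash
python3 m.py; python3 -c "
from h import *
plan([((.43,.10,.20),-20,7),((.3964,.1843,.13),26.6,8),((.3964,.1843,.0358),26.6,5)])"
```

```text
[[443.8  -5.4  26.6 460.3   1.  220.6]
 [443.3  -5.1  26.6 463.9   1.1 225.4]
 [443.8  -5.   26.7 463.4   1.6 223. ]
 [443.5  -5.3  26.7 461.9   1.7 220.8]
 [443.4  -5.4  26.7 460.7   1.7 219.3]
 [443.6  -5.   26.7 459.9   1.6 218.4]]
[443.57  -5.21  26.69 461.69   1.45 221.24]
bar top 98 ((444.4087219238281, -6.353725433349609), (59.21052551269531, 13.51301097869873), 26.04131317138672)
bar top 3 
end [0.3959 0.1845 0.0357] 26.6 max [0.019 0.014 0.012 6.2   1.   ]
0.003, -0.014, -0.003, -6.2, -1, 0.002, -0.014, -0.004, -6.2, -1, 0.003, -0.014, -0.006, -6.2, -1, 0.002, -0.013, -0.007, -6.2, -1, 0.003, -0.012, -0.008, -6.2, -1, 0.002, -0.011, -0.01, -6.2, -1, 0.003, -0.01, -0.011, -6.1, -1, 0.009, -0.008, -0.008, -5.8, -1, 0.009, -0.007, -0.009, -5.8, -1, 0.009, -0.006, -0.01, -5.8, -1
0.009, -0.005, -0.01, -5.8, -1, 0.008, -0.003, -0.011, -5.9, -1, 0.009, -0.002, -0.011, -5.8, -1, 0.008, -0.001, -0.011, -5.9, -1, 0.009, -0.001, -0.012, -5.8, -1, 0.019, 0, 0, -0, -1, 0.019, 0, 0, -0, -1, 0.019, 0, 0, -0, -1, 0.018, 0, 0, -0, -1, 0.019, 0, 0, -0, -1
```

Emit:
{"fn": "play_rows", "kwargs": {
  "series": [0.003,-0.014,-0.003,-6.2,-1,0.002,-0.014,-0.004,-6.2,-1,0.003,-0.014,-0.006,-6.2,-1,0.002,-0.013,-0.007,-6.2,-1,0.003,-0.012,-0.008,-6.2,-1,0.002,-0.011,-0.01,-6.2,-1,0.003,-0.01,-0.011,-6.1,-1,0.009,-0.008,-0.008,-5.8,-1,0.009,-0.007,-0.009,-5.8,-1,0.009,-0.006,-0.01,-5.8,-1]
}}

```text
time: 49.85
position: [0.4168, 0.1316, 0.1722]
tcp_rot: [1.238, 1.189, -1.242]
ft_force: [-0.4, -0.1, 0.7]
finger_gap: 0.0877
```

Emit:
{"fn": "play_rows", "kwargs": {
  "series": [0.009,-0.005,-0.01,-5.8,-1,0.008,-0.003,-0.011,-5.9,-1,0.009,-0.002,-0.011,-5.8,-1,0.008,-0.001,-0.011,-5.9,-1,0.009,-0.001,-0.012,-5.8,-1,0,0,0,0,-1,0,0,0,0,-1,0,0,0,0,-1,0,0,0,0,-1,0,0,0,0,-1]
}}

```text
time: 50.85
position: [0.3972, 0.1844, 0.1309]
tcp_rot: [0.862, 1.393, -0.861]
ft_force: [0.1, -0.5, -0.0]
finger_gap: 0.0872
```

```bash
python3 -c "
from h import *
show();plan([((.3964,.1843,.0358),26.6,10)],-1)"
```

```text
t 50.85 p [0.3972 0.1844 0.1309] F [ 0.1 -0.5 -0. ] gap 0.0872
q [-0.99  0.22  0.51  2.16 -0.15  0.79  0.08]
[[ 4.000e-04  8.947e-01  4.467e-01]
 [ 3.000e-04  4.467e-01 -8.947e-01]
 [-1.000e+00  5.000e-04 -1.000e-04]]
end [0.3963 0.1839 0.0359] 26.63 max [0.01  0.001 0.    0.1   1.   ]
0.01, -0, -0, -0, -1, 0.009, -0, -0, -0, -1, 0.01, -0, -0, -0, -1, 0.009, -0, -0, -0, -1, 0.01, -0, -0, -0, -1, 0.009, -0, -0, -0, -1, 0.01, -0, -0, -0, -1, 0.009, -0, -0, -0, -1, 0.01, -0, -0, -0, -1, 0.009, -0.001, -0, -0.1, -1
```

Emit:
{"fn": "play_rows", "kwargs": {
  "series": [0.012,-0.001,0,0,-1,0.012,0,0,0,-1,0.012,0,0,0,-1,0.012,0,0,0,-1,0.012,0,0,0,-1,0.012,0,0,0,-1,0.012,0,0,0,-1,0.011,0,0,0,-1,0,0,0,0,-1,0,0,0,0,-1]
}}

```text
time: 51.85
position: [0.396, 0.184, 0.0354]
tcp_rot: [0.86, 1.394, -0.861]
ft_force: [0.6, -0.4, -0.2]
finger_gap: 0.0881
```

Emit:
{"fn": "play_rows", "kwargs": {
  "series": [0,0,0,0,1,0,0,0,0,1,0,0,0,0,1,0,0,0,0,1,0,0,0,0,1,0,0,0,0,1,0,0,0,0,1,0,0,0,0,1,0,0,0,0,1,0,0,0,0,1],
  "grip_force": 30
}}

```text
time: 52.85
position: [0.3961, 0.1844, 0.0359]
tcp_rot: [0.861, 1.394, -0.86]
ft_force: [-1.1, 0.2, 5.2]
finger_gap: 0.0595
```

```bash
python3 -c "
from h import *
s,p,_=st();show();d=p[:2]-[.3964,.1843]; print(d)
tz=np.array([.448,-.894]); t=np.array([.4803,-.0566])+tz*(d@tz); print(t)
plan([((*p[:2],.16),26.6,6),((*t,.20),26.6,8),((*t,.14),26.6,6)],1)"
```

```text
t 52.85 p [0.3961 0.1844 0.0359] F [-1.1  0.2  5.2] gap 0.0595
q [-0.89  0.4   0.42  2.23 -0.3   0.56  0.22]
[[ 2.000e-04  8.941e-01  4.480e-01]
 [ 4.000e-04  4.480e-01 -8.941e-01]
 [-1.000e+00  3.000e-04 -3.000e-04]]
[-3.30798604e-04  7.09254531e-05]
[ 0.4802052  -0.05641083]
end [ 0.4799 -0.0566  0.1399] 26.61 max [0.021 0.005 0.032 0.    1.   ]
-0.021, 0, 0, 0, 1, -0.021, 0, 0, 0, 1, -0.021, 0, 0, 0, 1, -0.02, 0, 0, 0, 1, -0.021, 0, 0, 0, 1, -0.02, 0, 0, 0, 1, -0.005, -0.004, 0.032, 0, 1, -0.005, -0.004, 0.032, 0, 1, -0.005, -0.004, 0.031, 0, 1, -0.005, -0.004, 0.032, 0, 1
-0.005, -0.004, 0.031, 0, 1, -0.005, -0.004, 0.032, 0, 1, -0.005, -0.004, 0.031, 0, 1, -0.005, -0.005, 0.032, 0, 1, 0.01, 0, -0, 0, 1, 0.01, 0, -0, 0, 1, 0.01, 0, -0, 0, 1, 0.01, 0, -0, 0, 1, 0.01, 0, -0, 0, 1, 0.01, 0, -0, 0, 1
```

Emit:
{"fn": "play_rows", "kwargs": {
  "series": [-0.021,0,0,0,1,-0.021,0,0,0,1,-0.021,0,0,0,1,-0.02,0,0,0,1,-0.021,0,0,0,1,-0.02,0,0,0,1,-0.005,-0.002,0.016,0,1,-0.005,-0.004,0.026,0,1,-0.005,-0.004,0.032,0,1,-0.005,-0.004,0.032,0,1]
}}

```text
time: 53.85
position: [0.4304, 0.0821, 0.1793]
tcp_rot: [0.859, 1.395, -0.861]
ft_force: [-0.2, -0.9, -5.1]
finger_gap: 0.0594
```

Emit:
{"fn": "play_rows", "kwargs": {
  "series": [-0.005,-0.004,0.031,0,1,-0.005,-0.004,0.032,0,1,-0.005,-0.004,0.031,0,1,-0.005,-0.005,0.032,0,1,0,-0.002,0.021,0,1,0.015,0,0,0,1,0.015,0,0,0,1,0.015,0,0,0,1,0.015,0,0,0,1,0,0,0,0,1]
}}

```text
time: 54.85
position: [0.4777, -0.0566, 0.1375]
tcp_rot: [0.859, 1.398, -0.864]
ft_force: [-0.8, 0.1, -4.2]
finger_gap: 0.0596
```

```bash
python3 -c "
from h import *
show();img,d,K,T=cam('wrist');show();plan([((.4802,-.0565,.1),26.6,10)],1)"
```

```text
t 54.85 p [ 0.4777 -0.0566  0.1375] F [-0.8  0.1 -4.2] gap 0.0596
q [-0.54  0.31  0.68  2.06 -0.26  0.85  0.75]
[[-4.800e-03  8.941e-01  4.479e-01]
 [-6.000e-04  4.479e-01 -8.941e-01]
 [-1.000e+00 -4.600e-03 -1.600e-03]]
t 54.9 p [ 0.4785 -0.0568  0.1386] F [-0.7 -0.7 -4.1] gap 0.0594
q [-0.54  0.31  0.68  2.06 -0.26  0.86  0.75]
[[-3.200e-03  8.942e-01  4.477e-01]
 [-6.000e-04  4.477e-01 -8.942e-01]
 [-1.000e+00 -3.100e-03 -9.000e-04]]
end [ 0.4803 -0.0559  0.0996] 26.6 max [0.004 0.001 0.    0.    1.   ]
0.004, 0, 0, -0, 1, 0.004, 0, 0, -0, 1, 0.004, 0, 0, -0, 1, 0.004, 0, 0, -0, 1, 0.004, 0, 0, -0, 1, 0.004, 0, 0, -0, 1, 0.004, 0, 0, -0, 1, 0.004, 0.001, 0, -0, 1, 0.003, 0, 0, -0, 1, 0.004, 0.001, 0, -0, 1
```

Emit:
{"fn": "play_rows", "kwargs": {
  "series": [0.01,0,0,0,1,0.01,0,0,0,1,0.01,0,0,0,1,0.006,0,0,0,1,0.002,0,0,0,1,0,0,0,0,1,0,0,0,0,1,0,0,0,0,1,0,0,0,0,1,0,0,0,0,1]
}}

```text
time: 55.9
position: [0.4799, -0.0567, 0.1018]
tcp_rot: [0.861, 1.394, -0.86]
ft_force: [-0.1, -0.3, -4.9]
finger_gap: 0.0591
```

Emit:
{"fn": "play_rows", "kwargs": {
  "series": [0.002,0,0,0,1,0.002,0,0,0,1,0.001,0,0,0,1,0.001,0,0,0,1,0.001,0,0,0,1,0,0,0,0,1,0,0,0,0,1,0,0,0,0,1,0,0,0,0,1,0,0,0,0,1]
}}

```text
time: 56.9
position: [0.4798, -0.0568, 0.0947]
tcp_rot: [0.861, 1.394, -0.861]
ft_force: [-0.1, -0.6, -4.9]
finger_gap: 0.0591
```

Emit:
{"fn": "play_rows", "kwargs": {
  "series": [0.001,0,0,0,1,0,0,0,0,1,0,0,0,0,1,0,0,0,0,0.3,0,0,0,0,0,0,0,0,0,-0.5,0,0,0,0,-1,0,0,0,0,-1,0,0,0,0,-1,0,0,0,0,-1]
}}

```text
time: 57.9
position: [0.4799, -0.0568, 0.0936]
tcp_rot: [0.861, 1.394, -0.861]
ft_force: [0.2, 0.4, 0.7]
finger_gap: 0.0875
```

```bash
python3 -c "
from h import *
show();plan([((.4799,-.0568,.2),26.6,6),((.4947,.2355,.2),19.5,14)],-1)"
```

```text
t 57.9 p [ 0.4799 -0.0568  0.0936] F [0.2 0.4 0.7] gap 0.0875
q [-0.49  0.39  0.64  2.1  -0.33  0.75  0.82]
[[ 1.000e-04  8.941e-01  4.479e-01]
 [-1.000e-04  4.479e-01 -8.941e-01]
 [-1.000e+00  0.000e+00  1.000e-04]]
end [0.4944 0.235  0.1996] 19.51 max [0.018 0.01  0.019 0.6   1.   ]
-0.018, 0, 0, 0, -1, -0.018, 0, 0, 0, -1, -0.018, 0, 0, 0, -1, -0.017, 0, 0, 0, -1, -0.018, 0, 0, 0, -1, -0.017, 0, 0, 0, -1, -0, 0.01, -0.018, 0.5, -1, -0, 0.01, -0.018, 0.5, -1, -0, 0.01, -0.018, 0.5, -1, -0, 0.01, -0.019, 0.5, -1
-0, 0.01, -0.019, 0.5, -1, -0, 0.009, -0.019, 0.5, -1, -0, 0.009, -0.019, 0.5, -1, -0, 0.009, -0.019, 0.5, -1, -0, 0.009, -0.019, 0.5, -1, -0, 0.009, -0.019, 0.5, -1, -0, 0.009, -0.019, 0.5, -1, -0, 0.009, -0.019, 0.5, -1, -0, 0.008, -0.019, 0.6, -1, -0, 0.008, -0.018, 0.5, -1
```

Emit:
{"fn": "play_rows", "kwargs": {
  "series": [-0.018,0,0,0,-1,-0.018,0,0,0,-1,-0.018,0,0,0,-1,-0.017,0,0,0,-1,-0.018,0,0,0,-1,-0.017,0,0,0,-1,0,0.01,-0.018,0.5,-1,0,0.01,-0.018,0.5,-1,0,0.01,-0.018,0.5,-1,0,0.01,-0.019,0.5,-1]
}}

```text
time: 58.9
position: [0.484, 0.0271, 0.1997]
tcp_rot: [0.888, 1.382, -0.888]
ft_force: [0.0, 0.3, 0.7]
finger_gap: 0.0876
```

Emit:
{"fn": "play_rows", "kwargs": {
  "series": [0,0.01,-0.019,0.5,-1,0,0.009,-0.019,0.5,-1,0,0.009,-0.019,0.5,-1,0,0.009,-0.019,0.5,-1,0,0.009,-0.019,0.5,-1,0,0.009,-0.019,0.5,-1,0,0.009,-0.019,0.5,-1,0,0.009,-0.019,0.5,-1,0,0.008,-0.019,0.6,-1,0,0.008,-0.018,0.5,-1]
}}

```text
time: 59.9
position: [0.4942, 0.236, 0.1996]
tcp_rot: [0.955, 1.351, -0.955]
ft_force: [0.2, -0.3, -0.6]
finger_gap: 0.0877
```

Emit:
{"fn": "play_rows", "kwargs": {
  "series": [0.02,0,0,0,-1,0.02,0,0,0,-1,0.02,0,0,0,-1,0.01,0,0,0,-1,0,0,0,0,-1,0,0,0,0,-1,0,0,0,0,-1,0,0,0,0,-1,0,0,0,0,-1,0,0,0,0,-1]
}}

```text
time: 60.9
position: [0.4945, 0.2352, 0.13]
tcp_rot: [0.955, 1.351, -0.954]
ft_force: [0.8, -0.6, 0.2]
finger_gap: 0.0878
```

```bash
python3 -c "
from h import *
show();plan([((.4947,.2355,.0405),19.5,8)],-1)"
```

```text
t 60.9 p [0.4945 0.2352 0.13  ] F [ 0.8 -0.6  0.2] gap 0.0878
q [-0.97  0.42  0.57  1.92 -0.29  0.89  0.08]
[[ 4.000e-04  9.426e-01  3.340e-01]
 [ 5.000e-04  3.340e-01 -9.426e-01]
 [-1.000e+00  6.000e-04 -3.000e-04]]
end [0.4945 0.2352 0.041 ] 19.51 max [0.012 0.    0.    0.    1.   ]
0.011, 0, -0, 0, -1, 0.011, 0, -0, 0, -1, 0.011, 0, -0, 0, -1, 0.011, 0, -0, 0, -1, 0.011, 0, -0, 0, -1, 0.011, 0, -0, 0, -1, 0.012, 0, -0, 0, -1, 0.011, 0, -0, 0, -1
```

Emit:
{"fn": "play_rows", "kwargs": {
  "series": [0.012,0,0,0,-1,0.012,0,0,0,-1,0.012,0,0,0,-1,0.012,0,0,0,-1,0.011,0,0,0,-1,0.011,0,0,0,-1,0.011,0,0,0,-1,0.008,0,0,0,-1,0,0,0,0,-1,0,0,0,0,-1]
}}

```text
time: 61.9
position: [0.4944, 0.235, 0.0406]
tcp_rot: [0.955, 1.351, -0.955]
ft_force: [-0.0, 0.2, -0.2]
finger_gap: 0.0878
```

Emit:
{"fn": "play_rows", "kwargs": {
  "series": [0,0,0,0,1,0,0,0,0,1,0,0,0,0,1,0,0,0,0,1,0,0,0,0,1,0,0,0,0,1,0,0,0,0,1,0,0,0,0,1,0,0,0,0,1,0,0,0,0,1],
  "grip_force": 20
}}

```text
time: 62.9
position: [0.4945, 0.2351, 0.0407]
tcp_rot: [0.955, 1.351, -0.955]
ft_force: [-0.0, 0.1, -0.8]
finger_gap: 0.0351
```

```bash
python3 -c "
from h import *
s,p,_=st();show();d=p[:2]-[.4947,.2355]; print(d)
tz=np.array([.334,-.9426]); t=np.array([.4287,.0499])+tz*(d@tz); print(t)
plan([((*p[:2],.16),19.5,6),((*t,.20),19.5,9),((*t,.15),19.5,5)],1)"
```

```text
t 62.9 p [0.4945 0.2351 0.0407] F [-0.   0.1 -0.8] gap 0.0351
q [-0.9   0.55  0.49  1.97 -0.39  0.71  0.17]
[[ 3.000e-04  9.426e-01  3.340e-01]
 [ 2.000e-04  3.340e-01 -9.426e-01]
 [-1.000e+00  3.000e-04 -1.000e-04]]
[-0.00023396 -0.00037302]
[0.42879134 0.04964223]
end [0.4287 0.0495 0.1497] 19.51 max [0.02  0.014 0.017 0.    1.   ]
-0.02, 0, 0, 0, 1, -0.02, 0, 0, 0, 1, -0.02, 0, 0, 0, 1, -0.02, 0, 0, 0, 1, -0.02, 0, 0, 0, 1, -0.019, 0, 0, 0, 1, -0.004, -0.014, 0.017, 0, 1, -0.005, -0.014, 0.017, 0, 1, -0.004, -0.014, 0.017, 0, 1, -0.005, -0.014, 0.017, 0, 1
-0.004, -0.014, 0.017, 0, 1, -0.005, -0.013, 0.017, 0, 1, -0.004, -0.014, 0.017, 0, 1, -0.005, -0.013, 0.017, 0, 1, -0.004, -0.014, 0.017, 0, 1, 0.01, 0, -0, 0, 1, 0.01, 0, -0, 0, 1, 0.01, 0, -0, 0, 1, 0.01, 0, -0, 0, 1, 0.01, 0, -0, 0, 1
```

Emit:
{"fn": "play_rows", "kwargs": {
  "series": [-0.02,0,0,0,1,-0.02,0,0,0,1,-0.02,0,0,0,1,-0.02,0,0,0,1,-0.02,0,0,0,1,-0.019,0,0,0,1,-0.004,-0.014,0.017,0,1,-0.005,-0.014,0.017,0,1,-0.004,-0.014,0.017,0,1,-0.005,-0.014,0.017,0,1]
}}

```text
time: 63.9
position: [0.4633, 0.1512, 0.1774]
tcp_rot: [0.954, 1.352, -0.956]
ft_force: [0.3, 0.5, -2.0]
finger_gap: 0.0355
```

Emit:
{"fn": "play_rows", "kwargs": {
  "series": [-0.004,-0.014,0.017,0,1,-0.005,-0.013,0.017,0,1,-0.004,-0.014,0.017,0,1,-0.005,-0.013,0.017,0,1,-0.004,-0.014,0.017,0,1,0.01,0,0,0,1,0.015,0,0,0,1,0.015,0,0,0,1,0.01,0,0,0,1,0,0,0,0,1]
}}

```text
time: 64.9
position: [0.4275, 0.0494, 0.1482]
tcp_rot: [0.953, 1.353, -0.957]
ft_force: [0.7, -0.4, -2.1]
finger_gap: 0.0354
```

Emit:
{"fn": "play_rows", "kwargs": {
  "series": [0.012,0,0,0,1,0.012,0,0,0,1,0.012,0,0,0,1,0.006,0,0,0,1,0,0,0,0,1,0,0,0,0,1,0,0,0,0,1,0,0,0,0,1,0,0,0,0,1,0,0,0,0,1]
}}

```text
time: 65.9
position: [0.4287, 0.0495, 0.1078]
tcp_rot: [0.955, 1.351, -0.954]
ft_force: [-0.7, -0.3, -2.0]
finger_gap: 0.035
```

Emit:
{"fn": "play_rows", "kwargs": {
  "series": [0.002,0,0,0,1,0.002,0,0,0,1,0.002,0,0,0,1,0.001,0,0,0,1,0.001,0,0,0,1,0.001,0,0,0,1,0,0,0,0,1,0,0,0,0,1,0,0,0,0,1,0,0,0,0,1]
}}

```text
time: 66.9
position: [0.4285, 0.0494, 0.0986]
tcp_rot: [0.955, 1.351, -0.955]
ft_force: [-0.4, -0.2, -1.8]
finger_gap: 0.0349
```

Release and rise to the first viewing pose (0.445, 0.019, 0.30, 23°).

Emit:
{"fn": "play_rows", "kwargs": {
  "series": [0.0005,0,0,0,1,0,0,0,0,1,0,0,0,0,0.3,0,0,0,0,0,0,0,0,0,-0.5,0,0,0,0,-1,0,0,0,0,-1,0,0,0,0,-1,0,0,0,0,-1,0,0,0,0,-1]
}}

```text
time: 67.9
position: [0.4285, 0.0494, 0.0981]
tcp_rot: [0.955, 1.351, -0.955]
ft_force: [0.4, 0.1, 0.4]
finger_gap: 0.0865
```

Emit:
{"fn": "play_rows", "kwargs": {
  "series": [-0.02,0,0,0,-1,-0.02,0,0,0,-1,-0.025,0,0,0,-1,-0.025,0,0,0,-1,-0.03,0,0,0,-1,-0.03,0.002,0.01,-1.5,-1,-0.03,0.002,0.012,-2,-1,-0.022,0.001,0.012,0,-1,0,0,0,0,-1,0,0,0,0,-1]
}}

```text
time: 68.9
position: [0.4454, 0.0196, 0.2999]
tcp_rot: [0.909, 1.373, -0.908]
ft_force: [-0.1, 0.3, 0.2]
finger_gap: 0.0878
```

```bash
cat > n.py <<'E'
from h import *
show()
img,d,K,T=cam('wrist'); save(img,'w9.png'); P=cloud(d,K,T); z=P[...,2]; np.savez('w9.npz',img=img,d=d,K=K,T=T)
for nm,PP in (('before',None),('after',P)):
    if PP is None:
        q=np.load('w1.npz'); PP=cloud(q['d'],q['K'],q['T'])
    h=PP[...,2]
    k=(h>.064)&(h<.08)&(abs(PP[...,0]-.445)<.13)&(abs(PP[...,1])<.13); print(nm,'plate',cv2.minAreaRect((PP[k][:,:2]*1000).astype(np.float32)))
    k=(h>.148)&(np.hypot(PP[...,0]-.4285,PP[...,1]-.05)<.045); print('vase top',k.sum(),(PP[k].mean(0)*1000).round(1))
    k=(h>.148)&(np.hypot(PP[...,0]-.48,PP[...,1]+.057)<.05); print('jar top',k.sum(),(PP[k].mean(0)*1000).round(1))
for q in ('vase_center','jar_center','lid_handle'): print(q,[(np.round(r['xyz'],4),r['conf']) for r in pinpoint('wrist',q)[:1]])
E
python3 n.py
```

```text
t 68.9 p [0.4454 0.0196 0.2999] F [-0.1  0.3  0.2] gap 0.0878
q [-0.88  0.    0.75  1.93 -0.    1.21  0.27]
[[ 2.000e-04  9.206e-01  3.904e-01]
 [ 6.000e-04  3.904e-01 -9.206e-01]
 [-1.000e+00  4.000e-04 -5.000e-04]]
before plate ((443.4674987792969, -6.422752380371094), (124.20157623291016, 203.9457244873047), 26.62946891784668)
vase top 32191 [429.7  41.7 398.2]
jar top 2744 [478.7 -52.4 152.2]
after plate ((443.0910949707031, -5.6502838134765625), (124.28424835205078, 203.91455078125), 26.72364616394043)
vase top 32629 [429.1  42.2 397.9]
jar top 2720 [477.9 -52.5 152.2]
vase_center [(array([0.4325, 0.0463, 0.1209]), 0.56)]
jar_center []
lid_handle [(array([ 0.4418, -0.0122,  0.0937]), 0.94)]
```

View pics/w9.png

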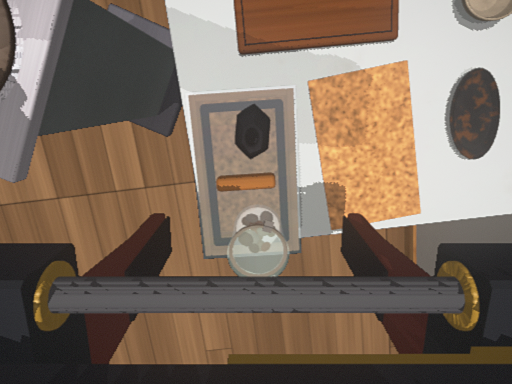

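```bash
python3 -c "
from h import *
cam('side')
for q in ['tin_center','pinch_bowl','dish','jar_center','vase_center']: print(q,[(np.round(r['xyz'],4),r['conf']) for r in pinpoint('side',q)[:1]])
show(); ticket.close_job()"
```

```text
tin_center [(array([0.4067, 0.4   , 0.0706]), 0.83)]
pinch_bowl [(array([ 0.6291,  0.3024, -0.0012]), 0.87)]
dish [(array([ 0.6902,  0.1731, -0.0007]), 0.92)]
jar_center [(array([ 0.479 , -0.0563,  0.1158]), 0.66)]
vase_center [(array([0.4312, 0.055 , 0.119 ]), 0.64)]
t 69.4 p [0.4455 0.0196 0.2999] F [ 0.4  0.6 -0.2] gap 0.0877
q [-0.88  0.    0.75  1.93 -0.    1.21  0.27]
[[-4.000e-04  9.204e-01  3.910e-01]
 [-2.000e-04  3.910e-01 -9.204e-01]
 [-1.000e+00 -4.000e-04  1.000e-04]]
the job is handed in; nothing more can be done
```

I handed the job in at 69.4 s. The jar and vase went to the board and the lid to the middle of the mat. The tin then went onto the scale platform, the lid back into the box, and the jar and vase back onto the lid.

**Final checks:**
- **Tin:** it stands on the platform about 1–2 mm from its centre, with its top measured at the expected height.
- **Lid:** it lies flat, about 1 mm from where it started and at the same angle to within 0.1°. It first came down about 2 mm off, so I gripped it again and nudged it back.
- **Jar and vase:** both stand upright. In the same wrist camera view as before the job, the jar's top is within about 1 mm of its start. The vase looks unchanged, and I set it down within about 0.5 mm of where I gripped it.
- **Bowl and dish:** the dish reads the same as at the start. The bowl reads within 3 mm, which is inside the detector's 4 mm accuracy, and the arm never went near it.

**One disagreement:** the side camera's detector put the vase 5 mm from its earlier reading. I trusted the wrist view, which showed no change.

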